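# Lock the master dies in the combination strongbox

## Task

Lock up the workshop's brass master dies for the night. Open the strongbox with its combination (turn the dial right, at least half a turn, to 10; then left to 25; then right to 18), slide the bolt knob back towards the dial and lift the lid fully open; lay every die flat on the floor of the box, none on top of another, shut the lid, slide the bolt home and turn the dial at least a quarter turn away from its last number. Leave the hammer, the two punches and the tin where they lie.

Things in the scene. Friction and masses are not known exactly. Their poses are not given: they have to be found in the camera images.
- safe: Green steel strongbox, fixed. Origin: centre of its underside on the bench; z up, x from its front (handle side) to its back (hinge side), pointing to the robot's left (world +y) within 0.2 rad. The body without lid is 200 (x) by 280 (y) by 60 mm high; walls 4 mm.
- safe_floor (a point): Middle of the strongbox's inside floor, 192 (x) by 272 mm (y), 4 mm above the bench; the rim is 56 mm above it. A steel strike lip juts 16 mm in from the -y end wall, just below the rim, 70 mm long about the middle.
- lid (a joint): Angle of the lid: 0 shut, 1.83 rad fully open (leaning back past upright). It turns about the safe's y axis through lid_hinge. A stiff hinge: the lid stays where it is left; about 10 N at the handle moves it. It opens, and shuts, only with the bolt drawn back.
- lid_hinge (a point): Point on the hinge line, at the middle of the box's back edge, 100 mm behind the safe's origin (+x), 60.5 mm above the bench. The lid is a flat plate 204 by 284 by 30 mm; shut, its underside is level with this point and its top 90.5 mm above the bench.
- lid_handle (a point): Middle of the lid's steel handle: a round bar 10 mm thick and 110 mm long, parallel to the hinge line, on a post at each end. With the lid shut it is 185 mm in front of the hinge line and 65 mm above it (35 mm above the lid's top). It moves with the lid.
- dial_grip (a point): On the dial's axis, at the height to grip its round steel knob (38 mm diameter, 32 mm tall): 9 mm below the knob's top, 23 mm above the black dial disc (90 mm wide) beneath it. Lid shut: x 15, y 55 mm in the safe's frame, 120.5 mm above the bench. The dial turns without end, against under 0.1 N m.
- dial_zero (a point): The dial's 0: middle of the white triangle on the disc, 38 mm from the dial's axis. The disc has 40 white marks, 9 degrees apart, counted clockwise from 0, longer at each 5, longest at 10, 20 and 30; no figures. The number set is the mark at dial_pointer: turning left (anticlockwise from above) makes it rise, right makes it fall.
- dial_pointer (a point): Tip of the fixed white pointer on the lid, 48.5 mm from the dial's axis on the front (-x) side. Number = angle about the axis, anticlockwise from above, from this point to dial_zero, over 9 degrees (modulo 40). With the lid shut the direction from the axis to the pointer is the safe's -x.
- dial_open (a point): Point on the lid, 38 mm from the dial's axis, over which the 0 stands when 18 is set. A real three-wheel lock: a wheel is picked up only after a quarter turn the new way. So: right half a turn or more to 10, straight left 15 marks to 25, straight right 7 marks to 18, each within 0.8 mark; if one is overrun by more, begin again.
- bolt (a joint): Travel of the bolt: 0 thrown (locked), 0.018 m drawn back. The knob slides along the safe's +y, towards the dial, to draw it; it stays where it is left, and about 4 N moves it. With the wrong combination it stops after 4 mm. While it is drawn the dial can move only a mark or so.
- bolt_knob (a point): Bolt knob: round steel knob, 20 mm in diameter, standing up through a slot in the lid; this point is on its axis, 8 mm below its top and 23.5 mm above the lid's top. Lid shut and bolt thrown: x 15, y -95 mm in the safe's frame. It moves with bolt and lid.
- die_round: Round die, 52 mm in diameter. Loose brass block, 20 mm thick, about 0.35 kg; origin at its centre (10 mm above whatever it lies on), z up through its engraved face. It may be absent.
- die_oval: Oval die, 62 mm long (its x) and 44 mm wide (its y); grip it across the middle of its width. Loose brass block, 20 mm thick, about 0.35 kg; origin at its centre (10 mm above whatever it lies on), z up through its engraved face. It may be absent.
- die_bar: Rectangular die, 66 mm long (its x) and 34 mm wide (its y). Loose brass block, 20 mm thick, about 0.35 kg; origin at its centre (10 mm above whatever it lies on), z up through its engraved face. It may be absent.
- die_square: Square die, 46 by 46 mm, sides along its x and y. Loose brass block, 20 mm thick, about 0.35 kg; origin at its centre (10 mm above whatever it lies on), z up through its engraved face. It may be absent.
- hammer: Bystander: chasing hammer lying on the bench, 260 mm long; leave it.
- punch0: Bystander: steel chasing punch, 9 mm square bar about 110 mm long; leave it.
- punch1: Bystander: a second such punch; leave it.
- tin: Bystander: closed tin, 60 mm in diameter and 100 mm tall; leave it.
There are look-alikes about, which are no part of the job. Leave any purple or red look-alike of the die_round alone. What is shaped like the die_bar but purple is not meant.

How it is judged:
On the way, in this order (a step that is already met when the one before it is completed fails the run):
1. the bolt is drawn back, which the wheels allow only after the right combination (value of joint bolt above 0.014 m), for 0.2 s.
2. the lid stands open (value of joint lid above 1.35 rad), for 0.2 s.
3. every die lies flat on the floor of the open box, none on another (x of die_round in the frame of safe between -0.085 and 0.085 m and y of die_round in the frame of safe between -0.125 and 0.125 m and z of die_round in the frame of safe between 0.008 and 0.021 m and (angle between die_round's own z axis and vertical below 0.2 rad or angle between die_round's own z axis and vertical above 2.94 rad) and linear speed of each of die_round, die_oval, die_bar, die_square below 0.03 m/s and x of die_oval in the frame of safe between -0.085 and 0.085 m and y of die_oval in the frame of safe between -0.125 and 0.125 m and z of die_oval in the frame of safe between 0.008 and 0.021 m and (angle between die_oval's own z axis and vertical below 0.2 rad or angle between die_oval's own z axis and vertical above 2.94 rad) and x of die_bar in the frame of safe between -0.085 and 0.085 m and y of die_bar in the frame of safe between -0.125 and 0.125 m and z of die_bar in the frame of safe between 0.008 and 0.021 m and (angle between die_bar's own z axis and vertical below 0.2 rad or angle between die_bar's own z axis and vertical above 2.94 rad) and x of die_square in the frame of safe between -0.085 and 0.085 m and y of die_square in the frame of safe between -0.125 and 0.125 m and z of die_square in the frame of safe between 0.008 and 0.021 m and (angle between die_square's own z axis and vertical below 0.2 rad or angle between die_square's own z axis and vertical above 2.94 rad) and value of joint lid above 1 rad), for 0.2 s.
At the end, for the whole second after the job is handed in: Every die lies still and flat (0.2 rad, either face) on the box floor, centre within 85 mm (x) and 125 mm (y) of the safe's origin, 8 to 21 mm up; lid shut within 0.03 rad; bolt thrown within 3 mm; the dial's 0 mark over 45 mm (73 degrees) from its place at 18 (x of die_round in the frame of safe between -0.085 and 0.085 m and y of die_round in the frame of safe between -0.125 and 0.125 m and z of die_round in the frame of safe between 0.008 and 0.021 m and (angle between die_round's own z axis and vertical below 0.2 rad or angle between die_round's own z axis and vertical above 2.94 rad) and linear speed of each of die_round, die_oval, die_bar, die_square below 0.03 m/s and x of die_oval in the frame of safe between -0.085 and 0.085 m and y of die_oval in the frame of safe between -0.125 and 0.125 m and z of die_oval in the frame of safe between 0.008 and 0.021 m and (angle between die_oval's own z axis and vertical below 0.2 rad or angle between die_oval's own z axis and vertical above 2.94 rad) and x of die_bar in the frame of safe between -0.085 and 0.085 m and y of die_bar in the frame of safe between -0.125 and 0.125 m and z of die_bar in the frame of safe between 0.008 and 0.021 m and (angle between die_bar's own z axis and vertical below 0.2 rad or angle between die_bar's own z axis and vertical above 2.94 rad) and x of die_square in the frame of safe between -0.085 and 0.085 m and y of die_square in the frame of safe between -0.125 and 0.125 m and z of die_square in the frame of safe between 0.008 and 0.021 m and (angle between die_square's own z axis and vertical below 0.2 rad or angle between die_square's own z axis and vertical above 2.94 rad) and value of joint lid below 0.03 rad and value of joint bolt below 0.003 m and distance between dial_zero and dial_open above 0.045 m); the robot touches nothing.
It fails at once if the hammer, a punch or the tin is moved more than 40 mm (distance of any of hammer, punch0, punch1, tin from where it was at the start of the episode above 0.04 m).
Of die_round, die_oval, die_bar, die_square only 2 to 4 are there at a start; the rules pass over those that are not, and their reading is None.
At some moment in a run one of die_round, die_oval, die_bar, die_square may be knocked a few centimetres aside while the robot is not near it.
Once in a run the grip may slacken for a moment while it holds something.
It also fails if it takes over 210 s, if anything falls off the work surface, if the arm or the gripper's body presses on something with over 40 N, if the wrist force passes 120 N, or if a joint passes its speed limit or range.

## Robot

A 6-joint arm with a two-finger parallel gripper is mounted at the origin on the work surface. World frame = base frame: x ahead of the robot, y to its left, z up, the work surface at z = 0. Lengths are in m, angles in rad, forces in N, time in s.
With the tool pointing down it reaches from about 0.35 to 0.85 m from the base axis. Payload 8.1 kg.
Tool frame: the origin (TCP) lies between the finger pads; the fingertips stand 11 mm ahead of it and the grasp point (between the pads) lies 8 mm behind it (robot.tips_ahead is the distance from the TCP to the fingertips, in m); z points along the fingers, y is the line along which they close (so a half turn about z gives the same grasp; the last joint's range is limited). The gripper opens to 93 mm and grips with 3 to 60 N. Pads are 15 mm wide; open, the fingers measure 128 mm over their backs; the gripper's body (75 mm by 188 mm) begins 65 mm behind the grasp point.
Start: joints at [-0.085, 0.13, 1.488, -0, 1.523, -0.085], TCP at [0.6, 0, 0.23] pointing down, gripper open.
Joint ranges: [-2.96, 2.96], [-0.89, 2.26], [0.02, 2.5], [-1.34, 4.48], [0, 2.73], [-2.66, 2.66]. Speed limits (rad/s): [2.39, 2.39, 2.79, 3.14, 3.14, 3.14].

## Interface

Orientations are given as a rotation vector (axis times angle).
In Python, from plant import robot gives the robot as it stands. The module is installed in compiled form; this text tells all that it offers.
- The arm moves only by the tool move_arm, never from a script. Its argument "deltas" is one flat list of numbers, 7 for each row, row after row: the shift along the tool's x, y, z in m, then the turn, a rotation vector about the tool's x, y, z in rad, then the opening, from 0 (shut) to 1 (fully open). A call has 1 to 12 rows; each row is the pose to reach, as a shift and turn from the pose commanded when the call began, along the tool's axes at that moment; what a row does not reach only later rows make up. A row lasts 1/8 s, in which the tool goes at most 62.5 mm and 10.7 degrees, less where a joint would pass 70% of its speed; a pose out of reach is approached as far as the arm can. A call with a gripper value outside its range is refused whole. The fingers move at their own pace and stop on an object; "squeeze" is the grip in N (left out, the last holds). Time passes only in rows, so rows that repeat a pose let the fingers close. It gives the time, the measured TCP pose, the force, the opening and the grip force at its end, in the units of the state.
- robot.read_state(): the state, without advancing time (a new reading comes with each control period).
- robot.read_camera(name): name is "scene" or "side" or "wrist"; returns (picture, depth): 400x640x3 uint8, red, green, blue; 400x640 float32, m along the optical axis (not along the pixel's ray), 0 where there is no reading.
- robot.camera_model(name): a dict with "K" (3x3 intrinsics, pixels), "R" (3x3) and "t" (3): a world point X has camera coordinates R X + t; the wrist camera has in their place "tool_from_camera" (4x4, takes a point from camera to tool coordinates, whose origin is the TCP and whose axes are the flange's). Camera axes: x right, y down, z forward; pixel columns grow to the right and rows downward; lengths in m; the calibration is good to about 2 mm. A picture is of the moment at which its call begins: read the wrist's pose just before it. camera_model takes no time and is no camera call.
- robot.close_job(): hands the job in; it is judged then, once.
Trained networks look in the newest picture that a camera, given by its name, has taken for a name from the list of things; names that differ only in an ending like _2 or _b are one class to them, and where a whole thing is asked for, a point or a joint stands for the part that bears it (a point fixed in the world has none). Each returns a list of dicts, best first, with "confidence" (0 to 1); they miss things now and then, are a little off and sometimes report something else, mostly with a low value. They report only what shows in the picture. A call takes as long as a camera call. They do not tell look-alikes from the thing itself.
- robot.recognise(camera, label): "uv" ([column, row] in pixels, amid what is visible of it).
The state is a dict: "t": time; "q": joint angles; "dq": joint speeds; "joint_torque": joint torques, N m; "tool_pos": TCP position; "orientation": TCP orientation; "force": force on the tool from outside, world axes, zero at the start; "wrist_torque": the same for the moment, N m; "opening": finger opening in m; "gripper_force": force on a finger pad.
Only numpy, scipy, OpenCV 4.12 (cv2) and the standard library are available. Lean on these libraries where they do the work, as an engineer would, in place of code of your own. Each camera call takes 0.05 s, during which the arm holds its last target. There are 200 camera calls.

## Working session

There is one attempt and no reset: what is moved stays moved. The work goes in short steps, Python scripts to look and compute and a tool call to move; the robot and the scene stay as the last step left them, time stands still between calls to the robot, and variables do not carry over. Pictures are saved under pics/ and viewed, at most 14 in all, crops included, and the job is handed in when it is done.

Besides the shell and the picture viewer there is one more tool, called after "Request:" by a JSON object that holds its "name" and its "arguments". move_arm: Moves the arm, as the interface text tells. Its arguments: {"type":"object","properties":{"deltas":{"type":"array","items":{"type":"number"}},"squeeze":{"type":"number"}},"required":["deltas"]}

```bash
mkdir -p pics; cat > h.py <<'E'
import numpy as np, cv2
from scipy.spatial.transform import Rotation as Ro
from plant import robot
def snap(cam,fn=None):
    s=robot.read_state(); im,d=robot.read_camera(cam)
    if fn: cv2.imwrite('pics/'+fn,im[:,:,::-1])
    m=robot.camera_model(cam); K=np.array(m['K'])
    if cam=='wrist':
        T=np.eye(4);T[:3,:3]=Ro.from_rotvec(s['orientation']).as_matrix();T[:3,3]=s['tool_pos']
        T=T@np.array(m['tool_from_camera'])
    else:
        T=np.eye(4);T[:3,:3]=m['R'];T[:3,3]=m['t'];T=np.linalg.inv(T)
    return im,d,K,T
def pt(d,K,T,u,v,z=None):
    """world point of pixel: by depth, or on plane z"""
    r=np.linalg.inv(K)@[u,v,1]
    if z is None:
        a=d[max(0,int(v)-1):int(v)+2,max(0,int(u)-1):int(u)+2];a=a[a>0]
        if len(a)==0: return np.full(3,np.nan)
        return (T@np.r_[r*np.median(a),1])[:3]
    w=T[:3,:3]@r
    return T[:3,3]+w*(z-T[2,3])/w[2]
def proj(K,T,X):
    c=np.linalg.inv(T)@np.r_[X,1]; p=K@c[:3]; return p[:2]/p[2]
E
python3 - <<'E'
from h import *
np.set_printoptions(precision=4,suppress=True)
print(robot.read_state())
for c in('scene','side','wrist'):
    im,d,K,T=snap(c,c+'0.png'); print(c,T[:3,3],T[:3,2],K[0,0])
    if c=='wrist': print(robot.camera_model('wrist'))
    for l in ['safe','lid_handle','dial_grip','dial_zero','dial_pointer','bolt_knob','die_round','die_oval','die_bar','die_square','hammer','punch0','tin']:
        for r in robot.recognise(c,l)[:4]:
            u,v=r['uv'];print(c,l,np.round(r['uv']),round(r['confidence'],2),pt(d,K,T,u,v))
E
```

```text
{'t': 0.0, 'q': array([-0.0854,  0.1312,  1.4893,  0.    ,  1.523 , -0.0854]), 'dq': array([-0.0005, -0.0005,  0.0002,  0.0004,  0.0003,  0.0003]), 'joint_torque': array([ -0.0016, -55.9853, -49.1756,   0.0767,   0.0359,  -0.0003]), 'tool_pos': array([0.5994, 0.0001, 0.2286]), 'orientation': array([-2.2204, -2.2204,  0.0019]), 'force': array([ 0.573 , -0.4829, -0.5157]), 'wrist_torque': array([0.0086, 0.0167, 0.0136]), 'gripper_force': 0.0, 'opening': 0.09279410653100216}
scene [ 1.1516 -0.585   0.6404] [-0.6259  0.5409 -0.5618] 423.5400387434203
scene safe [376. 198.] 0.6 [0.6169 0.0646 0.0868]
scene lid_handle [381. 189.] 0.62 [0.5982 0.1036 0.0866]
scene dial_grip [380. 189.] 0.87 [0.5958 0.1019 0.0865]
scene dial_zero [363. 166.] 0.55 [0.5182 0.1221 0.1095]
scene dial_zero [335. 306.] 0.43 [ 0.7903 -0.2335  0.0813]
scene dial_pointer [382. 188.] 0.8 [0.599  0.1048 0.0873]
scene dial_pointer [377. 199.] 0.38 [0.6225 0.0605 0.0871]
scene bolt_knob [413. 184.] 0.66 [0.6626 0.1385 0.1164]
scene die_round [314. 261.] 0.95 [ 0.6264 -0.1397  0.019 ]
scene die_round [347. 246.] 0.81 [ 0.
[... 2647 characters left out ...]
3 [0.5595 0.1107 0.091 ]
wrist bolt_knob [390.  29.] 0.63 [0.6542 0.144  0.124 ]
wrist die_round [272. 230.] 0.98 [ 0.535  -0.0655  0.0208]
wrist die_round [330. 274.] 0.62 [ 0.6119 -0.132   0.0212]
wrist die_round [342. 212.] 0.62 [ 0.6275 -0.0415  0.0211]
wrist die_bar [204. 353.] 0.64 [ 0.417  -0.2761  0.0098]
wrist die_square [256. 293.] 0.75 [ 0.5091 -0.1605  0.0215]
wrist hammer [278.  82.] 0.74 [0.5609 0.109  0.0913]
wrist punch0 [432. 208.] 0.84 [ 0.7476 -0.04    0.0098]
wrist punch0 [428. 233.] 0.5 [ 0.7463 -0.0759  0.0077]
wrist punch0 [332. 272.] 0.32 [ 0.6144 -0.1276  0.0213]
wrist tin [437. 359.] 0.65 [ 0.7424 -0.2087  0.0913]
wrist tin [251. 352.] 0.62 [ 0.4933 -0.2637  0.0209]
```

```bash
python3 - <<'E'
import cv2
a=cv2.imread('pics/scene0.png')[130:380,120:480]; cv2.imwrite('pics/a.png',cv2.resize(a,(800,555),interpolation=cv2.INTER_CUBIC))
E
```

```text
(no output)
```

View pics/a.png

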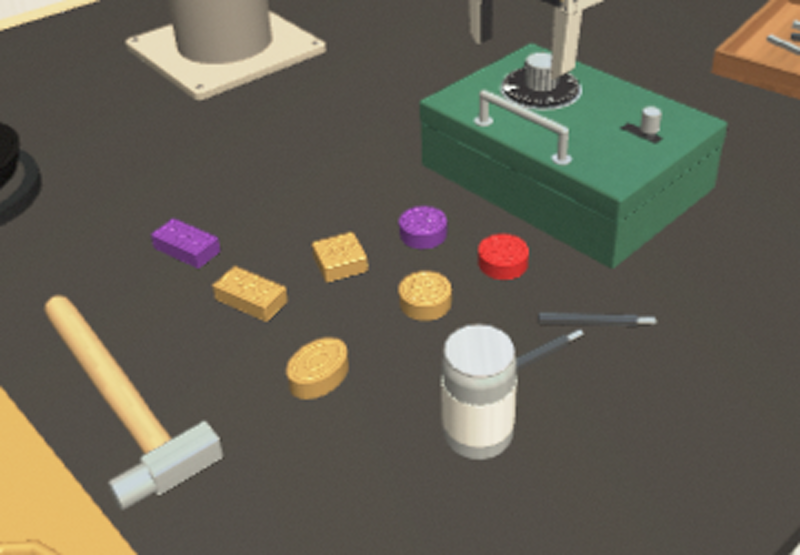

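View pics/wrist0.png

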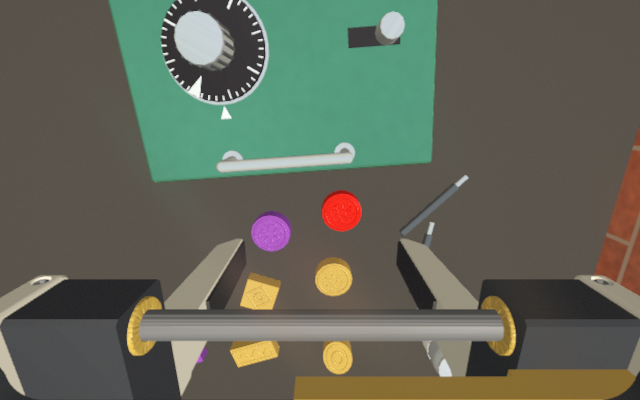

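All four brass dies are present. In the wrist picture the round is at (333,277), the square at (262,293), the bar at (255,352) and the oval at (338,356). The purple round (271,231), red round (342,211) and purple bar are look-alikes. The dial is at (213,47), with its pointer at (225,112), its zero triangle at (196,85) and the bolt knob at (390,29). Next I look at the box from above.

Request:
{"name": "move_arm", "arguments": {"deltas": [0.06, -0.01, -0.02, 0, 0, 0, 1, 0.12, -0.02, -0.04, 0, 0, 0, 1, 0.18, -0.02, -0.07, 0, 0, 0, 1, 0.22, -0.02, -0.07, 0, 0, 0, 1, 0.22, -0.02, -0.07, 0, 0, 0, 1, 0.22, -0.02, -0.07, 0, 0, 0, 1]}}

```text
t: 2.85
tool_pos: [0.5799, 0.2196, 0.2991]
orientation: [2.221, 2.222, -0.002]
force: [0.0, -0.4, -0.7]
opening: 0.0929
gripper_force: 0.0
```

```bash
python3 - <<'E'
from h import *
im,d,K,T=snap('wrist','w1.png'); s=robot.read_state(); print(s['tool_pos'],s['orientation'],s['q'])
for l in ['dial_zero','dial_pointer','dial_grip','bolt_knob','lid_handle']:
    for r in robot.recognise('wrist',l)[:2]: print(l,r)
# green lid top mask by height
v,u=np.mgrid[0:400,0:640]; r=np.stack([(u-K[0,2])/K[0,0],(v-K[1,2])/K[1,1],np.ones_like(u)],-1)*d[...,None]
P=r@T[:3,:3].T+T[:3,3]; z=P[...,2]; m=(abs(z-0.0905)<0.008)&(d>0)
hsv=cv2.cvtColor(im,cv2.COLOR_RGB2HSV); g=m&(hsv[...,0]>55)&(hsv[...,0]<95)&(hsv[...,1]>60)
cs,_=cv2.findContours(g.astype(np.uint8),cv2.RETR_EXTERNAL,cv2.CHAIN_APPROX_NONE)
c=max(cs,key=cv2.contourArea); 
W=np.array([pt(d,K,T,a,b,0.0905)[:2] for a,b in c[:,0]],np.float32)
rect=cv2.minAreaRect(W); print('lid rect',rect,np.median(z[g]))
k=(abs(z-0.1295)<0.006)&(d>0)&(np.hypot(P[...,0]-.51,P[...,1]-.16)<.08); print('knob top',P[k].mean(0),k.sum())
k=(abs(z-0.122)<0.006)&(d>0)&(np.hypot(P[...,0]-.66,P[...,1]-.16)<.05); print('bolt top',P[k].mean(0),k.sum())
E
```

```text
[0.57997627 0.21897016 0.29908926] [-2.22217630e+00 -2.22066274e+00  1.70018436e-03] [ 2.78616862e-01  1.67707893e-01  1.32182582e+00 -5.00139678e-04
  1.65302019e+00  2.79257372e-01]
dial_zero {'uv': [269.7, 239.2], 'confidence': 0.72}
dial_pointer {'uv': [315.6, 229.0], 'confidence': 0.91}
dial_pointer {'uv': [405.7, 356.0], 'confidence': 0.34}
dial_grip {'uv': [311.4, 232.3], 'confidence': 0.75}
bolt_knob {'uv': [382.1, 242.9], 'confidence': 0.59}
lid_handle {'uv': [311.6, 231.5], 'confidence': 0.61}
lid_handle {'uv': [313.6, 231.2], 'confidence': 0.25}
lid rect ((0.5612568855285645, 0.127934992313385), (0.2811584770679474, 0.20399102568626404), 3.8686094284057617) 0.09111019182550825
knob top [0.50614598 0.13925164 0.12966927] 764
bolt top [0.65404473 0.14919151 0.12237948] 215
```

View pics/w1.png

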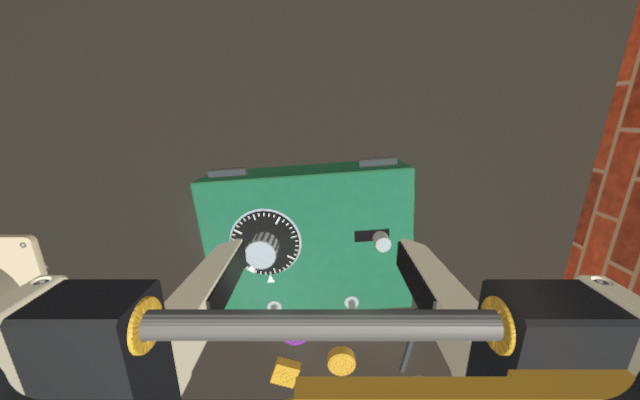

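```bash
cat >> h.py <<'E'
TH=np.deg2rad(3.86); O=np.array([.5612,.1279])
EX=np.array([-np.sin(TH),np.cos(TH)]); EY=np.array([-np.cos(TH),-np.sin(TH)])
def S(x,y): return O+x*EX+y*EY
C=S(.015,.055)
def dial(cam,im,d,K,T,fn=None,z=.0978,c=C):
    """top-down picture of the dial, up = safe +x, right = safe -y; 4 px per mm"""
    n=480; w=np.array([[c+ (-(j-240)/4e3)*EY+(-(i-240)/4e3)*EX for j,i in((0,0),(n,0),(n,n),(0,n))]]).reshape(-1,2)
    src=np.float32([proj(K,T,np.r_[p,z]) for p in w])
    H=cv2.getPerspectiveTransform(src,np.float32([[0,0],[n,0],[n,n],[0,n]]))
    R=cv2.warpPerspective(im,H,(n,n),flags=cv2.INTER_CUBIC)
    if fn: cv2.imwrite('pics/'+fn,R[:,:,::-1])
    # polar: angle ccw from pointer (down)
    g=R.min(2).astype(float); A=np.arange(0,360,.5); a=np.deg2rad(A)
    def ring(r): return cv2.remap(g.astype(np.float32),(240+r*4*np.sin(a)).astype(np.float32)[None],(240+r*4*np.cos(a)).astype(np.float32)[None],cv2.INTER_LINEAR)[0]
    return R,A,ring
E
python3 - <<'E'
from h import *
print(C)
im,d,K,T=snap('wrist'); R,A,ring=dial('wrist',im,d,K,T,'d1.png')
E
```

```text
[0.50531499 0.13916344]
```

View pics/d1.png

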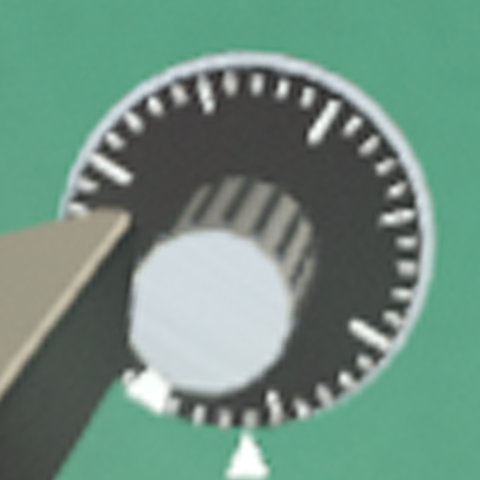

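The dial reads about 36: the triangle is at (150,390) in this rectified picture, the 35 mark at (274,405) and the pointer at (246,455). I'll pre-rotate about 110° left over the knob.

Request:
{"name": "move_arm", "arguments": {"deltas": [-0.08, -0.0735, 0.12, 0, 0, -1.92, 1, -0.08, -0.0735, 0.12, 0, 0, -1.92, 1, -0.08, -0.0735, 0.12, 0, 0, -1.92, 1, -0.08, -0.0735, 0.12, 0, 0, -1.92, 1, -0.08, -0.0735, 0.12, 0, 0, -1.92, 1, -0.08, -0.0735, 0.12, 0, 0, -1.92, 1, -0.08, -0.0735, 0.12, 0, 0, -1.92, 1, -0.08, -0.0735, 0.12, 0, 0, -1.92, 1, -0.08, -0.0735, 0.12, 0, 0, -1.92, 1, -0.08, -0.0735, 0.12, 0, 0, -1.92, 1, -0.08, -0.0735, 0.12, 0, 0, -1.92, 1, -0.08, -0.0735, 0.12, 0, 0, -1.92, 1]}}

```text
t: 4.7
tool_pos: [0.5066, 0.1397, 0.1797]
orientation: [-0.544, 3.094, 0.0]
force: [0.4, -0.5, 1.3]
opening: 0.0929
gripper_force: 0.0
```

```bash
python3 - <<'E'
from h import *
s=robot.read_state(); print(s['tool_pos'],s['q'],Ro.from_rotvec(s['orientation']).as_matrix().round(3))
im,d,K,T=snap('wrist'); R,A,ring=dial('wrist',im,d,K,T)
a=cv2.resize(im[:,100:540],(660,600)); cv2.imwrite('pics/d2.png',np.hstack([cv2.resize(R,(400,400)),cv2.resize(im[:,120:520],(400,400))])[:,:,::-1])
E
```

```text
[0.50655665 0.13971366 0.17973009] [ 1.71526640e-01 -4.29260371e-02  1.75827173e+00  2.42995653e-06
  1.42609897e+00 -1.74745902e+00] [[-0.94  -0.341  0.   ]
 [-0.341  0.94   0.   ]
 [-0.    -0.    -1.   ]]
```

View pics/d2.png

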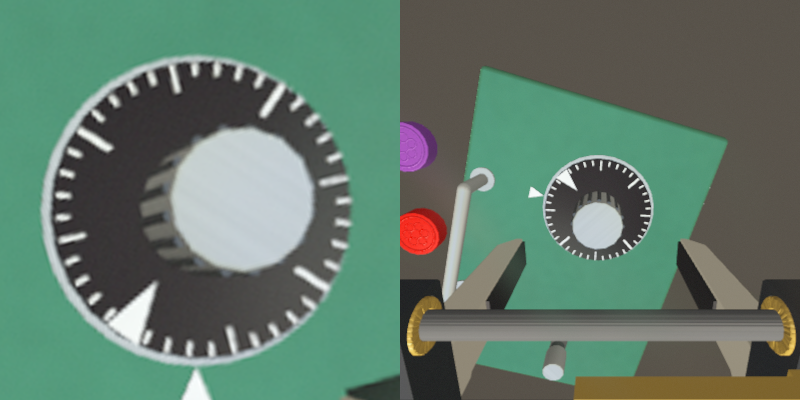

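```bash
python3 - <<'E'
from h import *
im,d,K,T=snap('wrist')
v,u=np.mgrid[0:400,0:640]; r=np.stack([(u-K[0,2])/K[0,0],(v-K[1,2])/K[1,1],np.ones_like(u)],-1)*d[...,None]
P=r@T[:3,:3].T+T[:3,3]; z=P[...,2]
for lo,c,R,n in((.1295,(.506,.139),.04,'knob'),(.122,(.655,.149),.03,'bolt')):
    k=(abs(z-lo)<.003)&(d>0)&(np.hypot(P[...,0]-c[0],P[...,1]-c[1])<R)
    if k.sum()>20: print(n,k.sum(),cv2.minEnclosingCircle(P[k][:,:2].astype(np.float32)),P[k].mean(0))
E
```

```text
knob 1962 ((0.5056844353675842, 0.13612279295921326), 0.020190894603729248) [0.50456173 0.13559626 0.13003834]
bolt 347 ((0.6547656059265137, 0.1467566192150116), 0.010812817141413689) [0.6533095  0.14598859 0.12264038]
```

Request:
{"name": "move_arm", "arguments": {"deltas": [0.0017, -0.0015, 0.04, 0, 0, 0, 1, 0.0017, -0.0015, 0.067, 0, 0, 0, 1, 0.0017, -0.0015, 0.067, 0, 0, 0, 0.3, 0.0017, -0.0015, 0.067, 0, 0, 0, 0.3, 0.0017, -0.0015, 0.067, 0, 0, 0, 0.3, 0.0017, -0.0015, 0.067, 0, 0, 0, 0.3, 0.0017, -0.0015, 0.067, 0, 0, 0, 0.3, 0.0017, -0.0015, 0.067, 0, 0, 0, 0.3], "squeeze": 25}}

```text
t: 5.8
tool_pos: [0.5058, 0.1376, 0.113]
orientation: [-0.546, 3.093, -0.001]
force: [3.7, -8.8, 2.8]
opening: 0.038
gripper_force: 19.4
```

Request:
{"name": "move_arm", "arguments": {"deltas": [0, -0.001, 0, 0, 0, 0.17, 0.3, 0, -0.001, 0, 0, 0, 0.34, 0.3, 0, -0.001, 0, 0, 0, 0.51, 0.3, 0, -0.001, 0, 0, 0, 0.68, 0.3, 0, -0.001, 0, 0, 0, 0.85, 0.3, 0, -0.001, 0, 0, 0, 1.02, 0.3, 0, -0.001, 0, 0, 0, 1.19, 0.3, 0, -0.001, 0, 0, 0, 1.36, 0.3, 0, -0.001, 0, 0, 0, 1.53, 0.3, 0, -0.001, 0, 0, 0, 1.7, 0.3, 0, -0.001, 0, 0, 0, 1.87, 0.3, 0, -0.001, 0, 0, 0, 2.02, 0.3]}}

```text
t: 7.3
tool_pos: [0.5063, 0.1365, 0.1131]
orientation: [2.334, 2.1, 0.0]
force: [0.4, -2.6, 1.7]
opening: 0.0374
gripper_force: 25.0
```

Request:
{"name": "move_arm", "arguments": {"deltas": [0, 0, 0, 0, 0, 0.17, 0.3, 0, 0, 0, 0, 0, 0.34, 0.3, 0, 0, 0, 0, 0, 0.51, 0.3, 0, 0, 0, 0, 0, 0.68, 0.3, 0, 0, 0, 0, 0, 0.85, 0.3, 0, 0, 0, 0, 0, 1.02, 0.3, 0, 0, 0, 0, 0, 1.19, 0.3, 0, 0, 0, 0, 0, 1.36, 0.3, 0, 0, 0, 0, 0, 1.53, 0.3, 0, 0, 0, 0, 0, 1.7, 0.3, 0, 0, 0, 0, 0, 1.87, 0.3, 0, 0, 0, 0, 0, 2.02, 0.3]}}

```text
t: 8.8
tool_pos: [0.5062, 0.1366, 0.1129]
orientation: [3.021, -0.86, 0.002]
force: [1.3, -2.0, -0.1]
opening: 0.0377
gripper_force: 25.0
```

```bash
sed -i 's/\.5612,\.1279/.5610,.1265/' h.py; python3 - <<'E'
from h import *
s=robot.read_state(); print(s['tool_pos'],s['q'],s['opening'],s['gripper_force'],Ro.from_rotvec(s['orientation']).as_matrix().round(3))
im,d,K,T=snap('wrist'); R,A,ring=dial('wrist',im,d,K,T)
cv2.imwrite('pics/d3.png',np.hstack([cv2.resize(R,(400,400)),cv2.resize(im[:,120:520],(400,400))])[:,:,::-1])
E
```

```text
[0.50617676 0.13655683 0.11290861] [ 1.66396306e-01  1.34738445e-02  1.82891644e+00 -1.04004129e-03
  1.29854574e+00  2.29206135e+00] 0.037662305713053144 24.995504021644592 [[ 0.85  -0.527  0.001]
 [-0.527 -0.85  -0.001]
 [ 0.001  0.    -1.   ]]
```

View pics/d3.png

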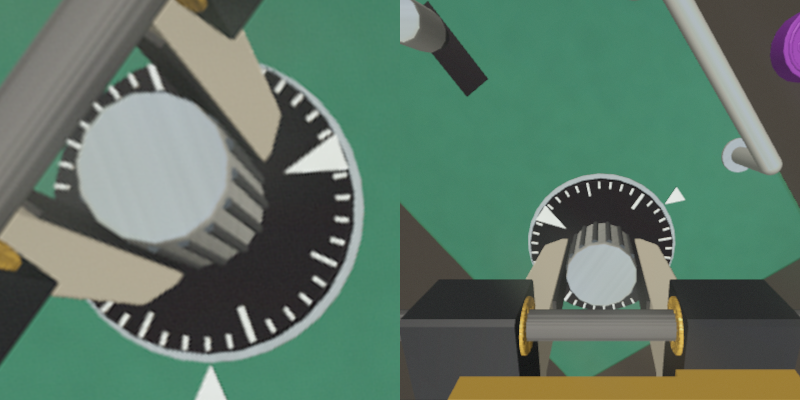

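```bash
cat >> h.py <<'E'
from scipy.optimize import minimize
def number(im,d,K,T,lo,hi,tag):
    """fit tick comb; lo..hi: visible arc, degrees ccw from pointer. returns comb phase and pointer angle"""
    R,_,_=dial('',im,d,K,T,None,.0975); g=R.min(2).astype(np.float32)
    A=np.deg2rad(np.arange(lo,hi,.5))
    def f(p):
        x,y,ph=p; v=0
        for r in(40.,41.,42.):
            s=cv2.remap(g,(240+x+r*4*np.sin(A)).astype(np.float32)[None],(240+y+r*4*np.cos(A)).astype(np.float32)[None],cv2.INTER_LINEAR)[0]
            v+=np.mean((np.clip(s,0,200)-90)*np.cos(40*(A-ph)))
        return -v
    b=min((f((x,y,np.deg2rad(p))),x,y,p) for x in range(-20,21,2) for y in range(-20,21,2) for p in range(9))
    o=minimize(f,[b[1],b[2],np.deg2rad(b[3])],method='Nelder-Mead'); x,y,ph=o.x
    Q,_,_=dial('',im,d,K,T,None,.0912); q=Q.min(2)
    m=np.zeros_like(q); m[int(240+y+188):int(240+y+235),int(240+x-50):int(240+x+50)]=1
    vv,uu=np.nonzero((q>190)&(m>0)); 
    pa=np.rad2deg(np.arctan2(uu.mean()-240-x,vv.mean()-240-y)) if len(uu) else np.nan
    dp=np.rad2deg(ph)%9
    print(tag,'centre mm',x/4,y/4,'score',-o.fun,'phase',dp,'pointer',pa,len(uu),'frac number',((pa-0 and 0)+ (dp-pa)/9)%1)
    J=np.ascontiguousarray(R[:,:,::-1]); 
    for k in range(40):
        a=np.deg2rad(dp+9*k); cv2.circle(J,(int(240+x+168*np.sin(a)),int(240+y+168*np.cos(a))),2,(0,0,255),-1)
    return J,Q
E
python3 - <<'E'
from h import *
im,d,K,T=snap('wrist'); J,Q=number(im,d,K,T,-25,100,'at10'); cv2.imwrite('pics/d4.png',np.hstack([J,Q[:,:,::-1]])[:,:800])
E
```

```text
at10 centre mm 0.4589247946870486 1.2248775442735513 score 102.37704140378409 phase 2.033447237570202 pointer 0.19582682981809654 707 frac number 0.20418004530578948
```

View pics/d4.png

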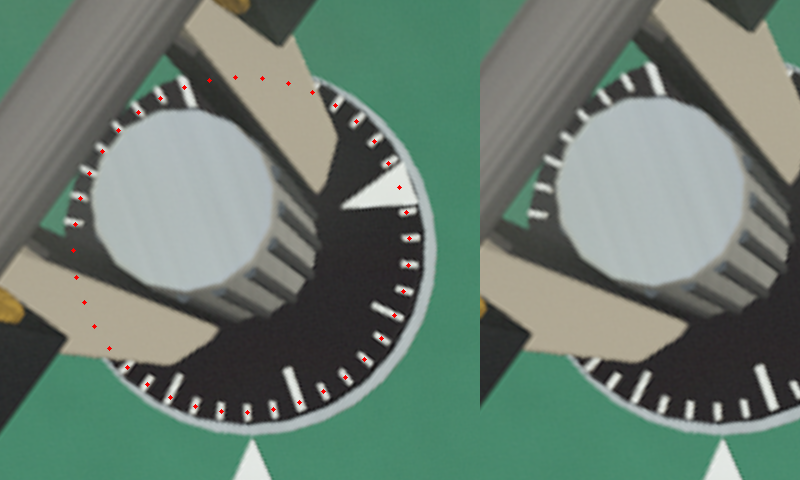

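The comb fit gives 12.2 (10 mark at (299,402), 12 mark at (247,412), pointer below centre), so there are 2.1 marks still to go to the right.

Request:
{"name": "move_arm", "arguments": {"deltas": [0, 0, 0, 0, 0, 0.11, 0.3, 0, 0, 0, 0, 0, 0.22, 0.3, 0, 0, 0, 0, 0, 0.33, 0.3, 0, 0, 0, 0, 0, 0.33, 0.3]}}

```text
t: 9.4
tool_pos: [0.5061, 0.1366, 0.1129]
orientation: [2.845, -1.332, 0.001]
force: [1.0, -4.1, 1.6]
opening: 0.0375
gripper_force: 25.0
```

```bash
python3 - <<'E'
from h import *
s=robot.read_state(); print(s['q'],s['opening'],s['gripper_force'])
im,d,K,T=snap('wrist'); J,Q=number(im,d,K,T,-10,110,'at10'); cv2.imwrite('pics/d5.png',J)
cv2.imwrite('pics/ref10.png',im)
E
```

```text
[ 1.66450821e-01  1.34013853e-02  1.82899040e+00 -9.03851340e-04
  1.29874724e+00  2.61322294e+00] 0.037540819968406865 25.00180810689926
at10 centre mm 0.9420691017254452 1.0749053703894131 score 83.4463513107377 phase 1.8114013009266523 pointer -0.17099316475678256 712 frac number 0.22026605174260389
```

Request:
{"name": "move_arm", "arguments": {"deltas": [0, 0, 0, 0, 0, -0.17, 0.3, 0, 0, 0, 0, 0, -0.34, 0.3, 0, 0, 0, 0, 0, -0.51, 0.3, 0, 0, 0, 0, 0, -0.68, 0.3, 0, 0, 0, 0, 0, -0.85, 0.3, 0, 0, 0, 0, 0, -1.02, 0.3, 0, 0, 0, 0, 0, -1.19, 0.3, 0, 0, 0, 0, 0, -1.36, 0.3, 0, 0, 0, 0, 0, -1.53, 0.3, 0, 0, 0, 0, 0, -1.7, 0.3, 0, 0, 0, 0, 0, -1.87, 0.3, 0, 0, 0, 0, 0, -2.0, 0.3]}}

```text
t: 10.95
tool_pos: [0.506, 0.1372, 0.1129]
orientation: [2.653, 1.682, 0.001]
force: [1.2, -2.6, 2.4]
opening: 0.0377
gripper_force: 25.0
```

Request:
{"name": "move_arm", "arguments": {"deltas": [0, 0, 0, 0, 0, -0.12, 0.3, 0, 0, 0, 0, 0, -0.24, 0.3, 0, 0, 0, 0, 0, -0.34, 0.3, 0, 0, 0, 0, 0, -0.34, 0.3]}}

```text
t: 11.45
tool_pos: [0.5058, 0.1372, 0.1128]
orientation: [-2.337, -2.099, -0.0]
force: [-0.7, -1.2, 3.0]
opening: 0.0375
gripper_force: 25.0
```

```bash
python3 - <<'E'
from h import *
s=robot.read_state(); print(s['q'],s['opening'],s['gripper_force'])
im,d,K,T=snap('wrist'); J,Q=number(im,d,K,T,150,260,'at25'); cv2.imwrite('pics/d6.png',J)
b=cv2.imread('pics/ref10.png'); cv2.imwrite('pics/cmp.png',np.hstack([cv2.resize(J,(400,400)),cv2.resize(b[150:350,220:420],(200,200)),cv2.resize(im[150:350,220:420,::-1],(200,200)),]) if 0 else np.hstack([b[120:360,200:440],im[120:360,200:440,::-1],cv2.resize(J,(240,240))]))
E
```

```text
[1.66959825e-01 1.34371175e-02 1.82910172e+00 1.97340058e-04
 1.29891133e+00 2.74228961e-01] 0.03752186322130087 24.999402165412903
at25 centre mm 0.4017669881332519 1.2208816834583003 score 81.40485783919029 phase 0.9762619153116538 pointer 1.988194487390918 99 frac number 0.8875630475467484
```

View pics/cmp.png

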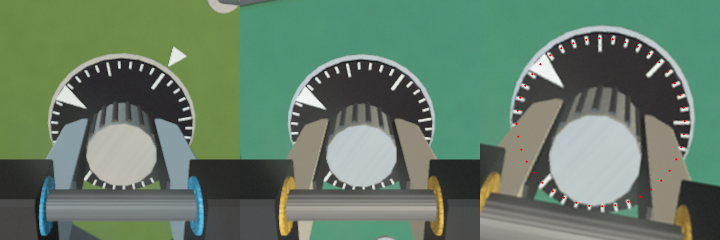

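The disc hasn't moved in the hand between 10 and 25, with the triangle at about (70,97) in both crops, so nothing slipped. The dial reads 25.1. Now right to 18.

Request:
{"name": "move_arm", "arguments": {"deltas": [0, 0, 0, 0, 0, 0.17, 0.3, 0, 0, 0, 0, 0, 0.34, 0.3, 0, 0, 0, 0, 0, 0.51, 0.3, 0, 0, 0, 0, 0, 0.68, 0.3, 0, 0, 0, 0, 0, 0.85, 0.3, 0, 0, 0, 0, 0, 1.0, 0.3, 0, 0, 0, 0, 0, 1.11, 0.3, 0, 0, 0, 0, 0, 1.11, 0.3, 0, 0, 0, 0, 0, 1.11, 0.3]}}

```text
t: 12.62
tool_pos: [0.5061, 0.1369, 0.1129]
orientation: [3.092, 0.551, 0.001]
force: [3.0, -3.5, 3.0]
opening: 0.0377
gripper_force: 25.0
```

```bash
python3 - <<'E'
from h import *
s=robot.read_state(); print(s['q'],s['tool_pos'],Ro.from_rotvec(s['orientation']).as_matrix().round(3))
im,d,K,T=snap('wrist'); J,Q=number(im,d,K,T,80,180,'at18')
print(S(.015,-.095),S(-.085,0))
E
```

```text
[ 1.66678584e-01  1.34763067e-02  1.82895108e+00 -3.48364289e-04
  1.29836373e+00  1.38464818e+00] [0.5061433  0.13694814 0.1128893 ] [[ 0.938  0.346  0.001]
 [ 0.346 -0.938 -0.   ]
 [ 0.001  0.    -1.   ]]
at18 centre mm 0.6128490255672231 0.8348342389805606 score 80.11832347993835 phase 0.004190294991661838 pointer -0.1807671537052676 631 frac number 0.020550827632992163
[0.65477471 0.14786125] [0.56672209 0.04169282]
```

The dial is at 18.0. I release it and move over to the bolt knob.

Request:
{"name": "move_arm", "arguments": {"deltas": [0, 0, 0, 0, 0, 0, 0.8, 0, 0, 0, 0, 0, 0, 0.8, 0, 0, 0, 0, 0, 0, 0.8, 0, 0, -0.06, 0, 0, 0, 0.8, 0.07, 0.02, -0.06, 0, 0, -0.2, 0.6, 0.1429, 0.0414, -0.06, 0, 0, -0.6, 0.6, 0.1429, 0.0414, -0.06, 0, 0, -1.285, 0.6, 0.1429, 0.0414, -0.06, 0, 0, -1.285, 0.6, 0.1429, 0.0414, -0.06, 0, 0, -1.285, 0.6, 0.1429, 0.0414, -0.06, 0, 0, -1.285, 0.6, 0.1429, 0.0414, -0.06, 0, 0, -1.285, 0.6, 0.1429, 0.0414, -0.06, 0, 0, -1.285, 0.6]}}

```text
t: 14.18
tool_pos: [0.6539, 0.1475, 0.1722]
orientation: [-2.149, -2.291, 0.001]
force: [-0.2, 0.1, -1.0]
opening: 0.0561
gripper_force: 0.0
```

```bash
python3 - <<'E'
from h import *
s=robot.read_state(); print(s['q'],s['tool_pos'],Ro.from_rotvec(s['orientation']).as_matrix().round(3))
im,d,K,T=snap('scene'); J,_,_=dial('',im,d,K,T); cv2.imwrite('pics/d7.png',J)
im,d,K,T=snap('wrist'); cv2.imwrite('pics/w7.png',im[:,:,::-1])
v,u=np.mgrid[0:400,0:640]; r=np.stack([(u-K[0,2])/K[0,0],(v-K[1,2])/K[1,1],np.ones_like(u)],-1)*d[...,None]
P=r@T[:3,:3].T+T[:3,3]; k=(abs(P[...,2]-.122)<.003)&(d>0)&(np.hypot(P[...,0]-.6545,P[...,1]-.148)<.03)
print(k.sum(),cv2.minEnclosingCircle(P[k][:,:2].astype(np.float32)))
E
```

```text
[1.45220673e-01 3.49350907e-01 1.33926046e+00 2.54558582e-04
 1.45373178e+00 8.09793421e-02] [0.65392855 0.14747549 0.17222657] [[-0.064  0.998 -0.001]
 [ 0.998  0.064  0.   ]
 [ 0.    -0.001 -1.   ]]
532 ((0.6550973653793335, 0.14757494628429413), 0.010068143717944622)
```

Request:
{"name": "move_arm", "arguments": {"deltas": [0, 0.001, 0.04, 0, 0, 0, 0.6, 0, 0.001, 0.066, 0, 0, 0, 0.6, 0, 0.001, 0.066, 0, 0, 0, 0.15, 0, 0.001, 0.066, 0, 0, 0, 0.15, 0, 0.001, 0.066, 0, 0, 0, 0.15, 0, 0.001, 0.066, 0, 0, 0, 0.15, 0, -0.003, 0.066, 0, 0, 0, 0.15, 0, -0.007, 0.066, 0, 0, 0, 0.15], "squeeze": 20}}

```text
t: 15.28
tool_pos: [0.6477, 0.1469, 0.1074]
orientation: [2.147, 2.291, 0.002]
force: [3.6, 1.9, 1.3]
opening: 0.0195
gripper_force: 20.0
```

Request:
{"name": "move_arm", "arguments": {"deltas": [0, -0.004, 0, 0, 0, 0, 0.15, 0, -0.008, 0, 0, 0, 0, 0.15, 0, -0.011, 0, 0, 0, 0, 0.15, 0, -0.011, 0, 0, 0, 0, 0.15, 0, -0.011, 0, 0, 0, 0, 0.15]}}

```text
t: 15.9
tool_pos: [0.6373, 0.1462, 0.1074]
orientation: [2.147, 2.291, 0.003]
force: [7.6, 0.0, 2.5]
opening: 0.0195
gripper_force: 20.0
```

Bolt drawn about 18 mm with low force. I release it and go above the handle, turned 90°.

Request:
{"name": "move_arm", "arguments": {"deltas": [0, 0, 0, 0, 0, 0, 0.6, 0, 0, 0, 0, 0, 0, 0.6, 0, 0, -0.05, 0, 0, 0, 0.6, -0.04, -0.03, -0.08, 0, 0, -0.1, 0.8, -0.0998, -0.0772, -0.08, 0, 0, -0.3, 0.8, -0.0998, -0.0772, -0.08, 0, 0, -1.5708, 0.8, -0.0998, -0.0772, -0.08, 0, 0, -1.5708, 0.8, -0.0998, -0.0772, -0.08, 0, 0, -1.5708, 0.8, -0.0998, -0.0772, -0.08, 0, 0, -1.5708, 0.8, -0.0998, -0.0772, -0.08, 0, 0, -1.5708, 0.8, -0.0998, -0.0772, -0.08, 0, 0, -1.5708, 0.8, -0.0998, -0.0772, -0.08, 0, 0, -1.5708, 0.8]}}

```text
t: 17.4
tool_pos: [0.5648, 0.0417, 0.1858]
orientation: [0.111, -3.137, -0.0]
force: [0.1, 0.6, -0.2]
opening: 0.0744
gripper_force: 0.0
```

```bash
python3 - <<'E'
from h import *
s=robot.read_state(); print(s['q'],s['tool_pos'],Ro.from_rotvec(s['orientation']).as_matrix().round(3))
im,d,K,T=snap('wrist'); cv2.imwrite('pics/w8.png',im[:,:,::-1])
v,u=np.mgrid[0:400,0:640]; r=np.stack([(u-K[0,2])/K[0,0],(v-K[1,2])/K[1,1],np.ones_like(u)],-1)*d[...,None]
P=r@T[:3,:3].T+T[:3,3]; 
q=(P[...,:2]-O)@np.stack([EX,EY],1)
k=(abs(P[...,2]-.128)<.005)&(d>0)&(abs(q[...,0]+.085)<.04)&(abs(q[...,1])<.07)
print('handle',k.sum(),q[k].mean(0),q[k].min(0),q[k].max(0))
k=(abs(P[...,2]-.122)<.003)&(d>0)&(abs(q[...,0]-.015)<.03)&(abs(q[...,1]+.085)<.04)
print('bolt',k.sum(),q[k].mean(0) if k.any() else 0)
E
```

```text
[-1.69149837e-02  6.59942936e-02  1.63718052e+00  7.85462569e-05
  1.44057256e+00 -1.65850286e+00] [0.56476446 0.04168198 0.18583486] [[-0.997 -0.071 -0.002]
 [-0.071  0.997  0.   ]
 [ 0.002  0.    -1.   ]]
handle 1874 [-0.08640324  0.00402477] [-0.0915211  -0.05953255] [-0.0814382   0.05895649]
bolt 0 0
```

Request:
{"name": "move_arm", "arguments": {"deltas": [0, 0, 0.04, 0, 0, 0, 0.8, 0, 0, 0.0685, 0, 0, 0, 0.8, 0, 0, 0.0685, 0, 0, 0, 0, 0, 0, 0.0685, 0, 0, 0, 0, 0, 0, 0.0685, 0, 0, 0, 0, 0, 0, 0.0685, 0, 0, 0, 0, 0, 0, 0.0685, 0, 0, 0, 0, 0, 0, 0.0685, 0, 0, 0, 0, 0, 0, 0.0685, 0, 0, 0, 0], "squeeze": 40}}

```text
t: 18.58
tool_pos: [0.5658, 0.0407, 0.1182]
orientation: [-0.102, 3.14, -0.003]
force: [-0.8, -7.5, 0.3]
opening: 0.009
gripper_force: 29.1
```

Request:
{"name": "move_arm", "arguments": {"deltas": [0, 0.0064, -0.0159, 0, 0, 0, 0, 0, 0.0141, -0.0311, 0, 0, 0, 0, 0, 0.0231, -0.0457, 0, 0, 0, 0, 0, 0.0334, -0.0594, 0, 0, 0, 0, 0, 0.0448, -0.0721, 0, 0, 0, 0, 0, 0.0573, -0.0838, 0, 0, 0, 0, 0, 0.0707, -0.0944, 0, 0, 0, 0, 0, 0.0851, -0.1037, 0, 0, 0, 0, 0, 0.1001, -0.1118, 0, 0, 0, 0, 0, 0.1001, -0.1118, 0, 0, 0, 0]}}

```text
t: 19.82
tool_pos: [0.5592, 0.1398, 0.2327]
orientation: [-0.101, 3.139, -0.006]
force: [-9.6, -9.3, 17.3]
opening: 0.0086
gripper_force: 40.1
```

```bash
python3 - <<'E'
from h import *
s=robot.read_state(); print(s['q'],s['tool_pos'],s['force'],s['opening'],s['gripper_force'])
im,d,K,T=snap('scene'); im2,*_=snap('side'); cv2.imwrite('pics/l1.png',np.hstack([im[60:360,230:530],im2[60:360,130:430]])[:,:,::-1])
E
```

```text
[ 0.15834712  0.06541344  1.55191674 -0.00366718  1.52371819 -1.47656425] [0.55921565 0.13978707 0.23268026] [-9.6316662  -9.26399395 17.27096938] 0.00861472049977667 40.07432520389557
```

View pics/l1.png

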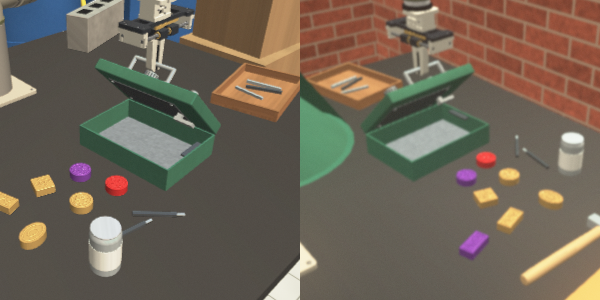

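The lid is at about 45°. I release the bar, move to the front of the lid and push it further with closed fingers.

Request:
{"name": "move_arm", "arguments": {"deltas": [0, 0, 0, 0, 0, 0, 0.18, 0, 0, 0, 0, 0, 0, 0.18, 0, 0, -0.05, 0, 0, 0, 0.18, 0, 0, -0.11, 0, 0, 0, 0.18, 0, -0.06, -0.11, 0, 0, 0.2, 0, 0, -0.098, -0.11, 0, 0, 1.5708, 0, 0, -0.098, -0.11, 0, 0, 1.5708, 0, 0, -0.098, -0.11, 0, 0, 1.5708, 0, 0, -0.098, -0.11, 0, 0, 1.5708, 0, 0, -0.098, -0.11, 0, 0, 1.5708, 0, 0, -0.098, -0.11, 0, 0, 1.5708, 0, 0, -0.098, -0.11, 0, 0, 1.5708, 0]}}

```text
t: 21.42
tool_pos: [0.5654, 0.0439, 0.3393]
orientation: [-2.072, -2.36, 0.001]
force: [-0.3, 0.2, 0.8]
opening: 0.0007
gripper_force: 0.0
```

```bash
python3 - <<'E'
from h import *
s=robot.read_state(); p=s['tool_pos']; print(p,((p[:2]-O)@np.stack([EX,EY],1)),s['force'],s['opening'],Ro.from_rotvec(s['orientation']).as_matrix().round(3))
# lid plane from scene/side depth: green points above box
for c in('scene','side'):
    im,d,K,T=snap(c)
    v,u=np.mgrid[0:400,0:640]; r=np.stack([(u-K[0,2])/K[0,0],(v-K[1,2])/K[1,1],np.ones_like(u)],-1)*d[...,None]
    P=r@T[:3,:3].T+T[:3,3]; q=(P[...,:2]-O)@np.stack([EX,EY],1)
    hs=cv2.cvtColor(im,cv2.COLOR_RGB2HSV); g=(hs[...,0]>60)&(hs[...,0]<95)&(hs[...,1]>80)
    k=g&(d>0)&(P[...,2]>.1)&(P[...,2]<.3)&(abs(q[...,1])<.15)&(abs(q[...,0]-.03)<.2)
    i=np.argmin(np.where(k,q[...,0],9)); print(c,k.sum(),'front edge x',np.percentile(q[k][:,0],3),'z of it',np.median(P[k][q[k][:,0]<np.percentile(q[k][:,0],6)][:,2]),'max z',np.percentile(P[k][:,2],98))
E
```

```text
[0.56541674 0.04387244 0.33927177] [-0.08273745  0.00115566] [-0.28232547  0.17002371  0.78243412] 0.0006563956892930618 [[-0.129  0.992 -0.001]
 [ 0.992  0.129  0.   ]
 [ 0.    -0.001 -1.   ]]
scene 1780 front edge x -0.04294939074223172 z of it 0.20163509940756724 max z 0.21961971507173494
side 725 front edge x -0.0414339503731314 z of it 0.20579003118454026 max z 0.21993731618112744
```

Request:
{"name": "move_arm", "arguments": {"deltas": [0, 0, 0.06, 0, 0, 0, 0, 0, 0, 0.12, 0, 0, 0, 0, 0, 0, 0.143, 0, 0, 0, 0, 0.025, 0, 0.143, 0, 0, 0, 0, 0.05, 0, 0.138, 0, 0, 0, 0, 0.075, 0, 0.132, 0, 0, 0, 0, 0.1, 0, 0.126, 0, 0, 0, 0, 0.125, 0, 0.12, 0, 0, 0, 0, 0.15, 0, 0.118, 0, 0, 0, 0, 0.175, 0, 0.118, 0, 0, 0, 0, 0.195, 0, 0.118, 0, 0, 0, 0, 0.203, 0, 0.118, 0, 0, 0, 0]}}

```text
t: 23.02
tool_pos: [0.538, 0.2445, 0.2213]
orientation: [2.059, 2.371, -0.003]
force: [1.5, -5.6, -2.0]
opening: -0.0003
gripper_force: 2.7
```

```bash
cat >> h.py <<'E'
def cloud(c):
    im,d,K,T=snap(c)
    v,u=np.mgrid[0:400,0:640]; r=np.stack([(u-K[0,2])/K[0,0],(v-K[1,2])/K[1,1],np.ones_like(u)],-1)*d[...,None]
    P=r@T[:3,:3].T+T[:3,3]; q=(P[...,:2]-O)@np.stack([EX,EY],1)
    return im,d,K,T,P,q
def lid():
    for c in('scene','side'):
        im,d,K,T,P,q=cloud(c)
        hs=cv2.cvtColor(im,cv2.COLOR_RGB2HSV); g=(hs[...,0]>60)&(hs[...,0]<95)&(hs[...,1]>80)
        k=g&(d>0)&(P[...,2]>.09)&(P[...,2]<.3)&(abs(q[...,1])<.14)&(abs(q[...,0]-.08)<.2)
        f=np.polyfit(P[k][:,2],q[k][:,0],1); print(c,k.sum(),'lid rad by slope',np.pi/2+np.arctan(f[0]),'max z',np.percentile(P[k][:,2],98))
E
python3 - <<'E'
from h import *
s=robot.read_state(); p=s['tool_pos']; print(p,((p[:2]-O)@np.stack([EX,EY],1)),s['force']); lid()
E
```

```text
[0.53801927 0.24454605 0.22126668] [0.1193253  0.01498189] [ 1.51908366 -5.64577472 -1.99241223]
scene 2850 lid rad by slope 1.7780575707147779 max z 0.2550305110533738
side 469 lid rad by slope 1.785285429171562 max z 0.25695585736075033
```

Lid open at 1.78 rad. Now I retreat and survey the dies.

Request:
{"name": "move_arm", "arguments": {"deltas": [-0.06, 0, 0, 0, 0, 0, 0, -0.12, -0.01, 0, 0, 0, 0, 1, -0.18, -0.02, -0.02, 0, 0, 0, 1, -0.24, -0.03, -0.06, 0, 0, 0.05, 1, -0.3, -0.035, -0.1, 0, 0, 0.1, 1, -0.36, -0.04, -0.13, 0, 0, 0.14, 1, -0.42, -0.042, -0.13, 0, 0, 0.14, 1, -0.443, -0.042, -0.13, 0, 0, 0.14, 1, -0.443, -0.042, -0.13, 0, 0, 0.14, 1, -0.443, -0.042, -0.13, 0, 0, 0.14, 1]}}

```text
t: 24.38
tool_pos: [0.5562, -0.1994, 0.3516]
orientation: [-2.224, -2.217, -0.001]
force: [0.1, 0.5, 0.3]
opening: 0.086
gripper_force: 0.0
```

```bash
cat >> h.py <<'E'
def dies():
    im,d,K,T,P,q=cloud('wrist')
    hs=cv2.cvtColor(im,cv2.COLOR_RGB2HSV)
    out=[]
    for nm,h0,h1,s0 in(('brass',12,32,110),('purple',130,165,90),('red',0,6,150)):
        m=((hs[...,0]>=h0)&(hs[...,0]<=h1)&(hs[...,1]>s0)&(hs[...,2]>80)&(d>0)&(abs(P[...,2]-.0205)<.0045)).astype(np.uint8)
        m=cv2.morphologyEx(m,cv2.MORPH_CLOSE,np.ones((3,3),np.uint8))
        cs,_=cv2.findContours(m,cv2.RETR_EXTERNAL,cv2.CHAIN_APPROX_NONE)
        for c in cs:
            if cv2.contourArea(c)<80: continue
            W=np.float32([pt(d,K,T,a,b,.02)[:2]*1e3 for a,b in c[:,0]])
            (cx,cy),(w,h),a=cv2.minAreaRect(W)
            if w<h: w,h,a=h,w,a-90
            print(nm,'uv',c[:,0].mean(0).round(),'world mm',round(cx,1),round(cy,1),'size',round(w,1),round(h,1),'long axis deg',round((a+90)%180-90,1),'area',round(cv2.contourArea(W)))
    return im
E
python3 - <<'E'
from h import *
s=robot.read_state(); print(s['tool_pos'],s['q'])
im=dies(); cv2.imwrite('pics/w9.png',cv2.resize(im[80:280,160:480,::-1],(800,500),interpolation=cv2.INTER_CUBIC))
for l in('die_round','die_oval','die_bar','die_square'):
    print(l,[(np.round(r['uv']),round(r['confidence'],2)) for r in robot.recognise('wrist',l)[:4]])
E
```

```text
[ 0.55623659 -0.1994421   0.35156811] [-4.31568662e-01  8.97758973e-02  1.31210384e+00  8.75530958e-04
  1.74055839e+00 -4.28290527e-01]
brass uv [300. 278.] world mm 517.4 -409.6 size 198.2 4.6 long axis deg -2.2 area 342
brass uv [361. 208.] world mm 623.9 -274.2 size 60.0 43.2 long axis deg -88.8 area 2045
brass uv [287. 203.] world mm 497.0 -266.0 size 66.3 34.5 long axis deg 18.5 area 2126
brass uv [293. 145.] world mm 511.5 -167.1 size 45.9 45.6 long axis deg 71.4 area 1965
brass uv [359. 127.] world mm 616.7 -140.0 size 50.7 49.2 long axis deg -0.3 area 1965
purple uv [220. 208.] world mm 382.4 -274.1 size 67.1 34.5 long axis deg 16.5 area 2131
purple uv [305.  80.] world mm 532.4 -70.4 size 50.7 48.8 long axis deg 89.7 area 1947
red uv [367.  59.] world mm 626.0 -41.7 size 51.1 50.0 long axis deg 62.1 area 1981
die_round [(array([304.,  79.]), 0.86), (array([369.,  57.]), 0.84), (array([360., 126.]), 0.79)]
die_oval [(array([360., 206.]), 0.77)]
die_bar [(array([224., 209.]), 0.93), (array([286., 205.]), 0.88)]
die_square [(array([292., 146.]), 0.82)]
```

View pics/w9.png

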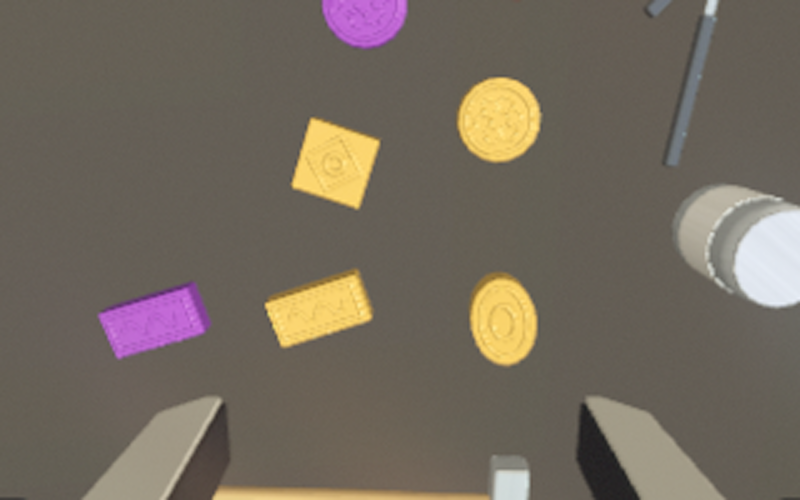

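Candidates for the round die are purple (304,79), red (369,57) and brass (359,127). For the bar they are purple (220,208) and brass (287,203). The crop confirms the brass ones are meant: round at crop (500,120), bar at (320,310). I pick the round die first.

Request:
{"name": "move_arm", "arguments": {"deltas": [0.04, 0.04, 0.06, 0, 0, 0, 1, 0.0594, 0.0605, 0.12, 0, 0, 0, 1, 0.0594, 0.0605, 0.18, 0, 0, 0, 1, 0.0594, 0.0605, 0.24, 0, 0, 0, 1, 0.0594, 0.0605, 0.295, 0, 0, 0, 1, 0.0594, 0.0605, 0.325, 0, 0, 0, 1, 0.0594, 0.0605, 0.3376, 0, 0, 0, 1, 0.0594, 0.0605, 0.3376, 0, 0, 0, 0.3, 0.0594, 0.0605, 0.3376, 0, 0, 0, 0.3, 0.0594, 0.0605, 0.3376, 0, 0, 0, 0.3, 0.0594, 0.0605, 0.3376, 0, 0, 0, 0.3, 0.0594, 0.0605, 0.3376, 0, 0, 0, 0.3], "squeeze": 50}}

```text
t: 26.12
tool_pos: [0.6174, -0.1408, 0.0149]
orientation: [2.226, 2.216, 0.0]
force: [0.1, -0.5, 2.8]
opening: 0.0514
gripper_force: 50.0
```

Request:
{"name": "move_arm", "arguments": {"deltas": [0, 0, -0.05, 0, 0, 0, 0.3, 0, 0, -0.1, 0, 0, 0, 0.3, 0.05, 0.001, -0.11, 0, 0, -0.067, 0.3, 0.1, 0.001, -0.11, 0, 0, -0.067, 0.3, 0.15, 0.002, -0.11, 0, 0, -0.067, 0.3, 0.2, 0.002, -0.11, 0, 0, -0.067, 0.3, 0.25, 0.003, -0.11, 0, 0, -0.067, 0.3, 0.2793, 0.003, -0.11, 0, 0, -0.067, 0.3, 0.2793, 0.003, -0.09, 0, 0, -0.067, 0.3]}}

```text
t: 27.25
tool_pos: [0.6221, 0.1412, 0.1052]
orientation: [2.146, 2.293, 0.004]
force: [0.8, 0.3, -4.1]
opening: 0.0508
gripper_force: 50.0
```

Request:
{"name": "move_arm", "arguments": {"deltas": [-0.002, -0.001, 0.04, 0, 0, 0, 0.3, -0.002, -0.001, 0.07, 0, 0, 0, 0.3, -0.002, -0.001, 0.083, 0, 0, 0, 0.3, -0.002, -0.001, 0.086, 0, 0, 0, 0.3, -0.002, -0.001, 0.086, 0, 0, 0, 0.62, -0.002, -0.001, 0.086, 0, 0, 0, 0.62, -0.002, -0.001, 0.086, 0, 0, 0, 0.62, -0.002, -0.001, 0.05, 0, 0, 0, 0.62, -0.002, -0.001, -0.01, 0, 0, 0, 0.62, -0.01, -0.001, -0.05, 0, 0, 0, 0.62]}}

```text
t: 28.5
tool_pos: [0.6221, 0.1291, 0.1579]
orientation: [2.148, 2.289, 0.005]
force: [1.4, 1.0, 0.5]
opening: 0.0578
gripper_force: 0.0
```

```bash
python3 - <<'E'
from h import *
s=robot.read_state(); p=s['tool_pos']; print(p,s['q'],Ro.from_rotvec(s['orientation']).as_matrix().round(3))
for c in('scene',):
    im,d,K,T,P,q=cloud(c); hs=cv2.cvtColor(im,cv2.COLOR_RGB2HSV)
    k=(hs[...,0]>12)&(hs[...,0]<32)&(hs[...,1]>110)&(abs(q[...,0])<.095)&(abs(q[...,1])<.134)&(d>0)&(P[...,2]<.06)
    print(k.sum(),q[k].mean(0),P[k].mean(0),np.percentile(P[k][:,2],95))
    k=(hs[...,0]>12)&(hs[...,0]<32)&(hs[...,1]>110)&(hs[...,2]>120)&(d>0)&(abs(P[...,2]-.02)<.006)&(P[...,1]<0)&(P[...,1]>-.36)
    n,l,st,ce=cv2.connectedComponentsWithStats(k.astype(np.uint8))
    for i in range(1,n):
        if st[i,4]>40: print('die',P[l==i].mean(0),st[i,4])
E
```

```text
[0.62206216 0.12909839 0.15793557] [1.23853954e-01 2.62276560e-01 1.47077142e+00 1.70031441e-04
 1.40482087e+00 6.02328275e-02] [[-0.064  0.998  0.004]
 [ 0.998  0.064  0.001]
 [ 0.     0.004 -1.   ]]
277 [-0.00246459 -0.06428314] [0.62530323 0.12836846 0.01838506] 0.023459721096567108
die [ 0.5136441  -0.16924028  0.0176595 ] 267
die [ 0.50020422 -0.26863314  0.01787434] 341
die [ 0.62676894 -0.27703934  0.01804961] 425
```

Request:
{"name": "move_arm", "arguments": {"deltas": [-0.054, -0.024, 0, 0, 0, 0.1, 1, -0.108, -0.048, 0, 0, 0, 0.2, 1, -0.162, -0.072, 0, 0, 0, 0.3, 1, -0.216, -0.096, 0.02, 0, 0, 0.389, 1, -0.27, -0.12, 0.05, 0, 0, 0.389, 1, -0.2885, -0.1294, 0.1, 0, 0, 0.389, 1, -0.2885, -0.1294, 0.13, 0, 0, 0.389, 1, -0.2885, -0.1294, 0.1435, 0, 0, 0.389, 1, -0.2885, -0.1294, 0.1435, 0, 0, 0.389, 0.3, -0.2885, -0.1294, 0.1435, 0, 0, 0.389, 0.3, -0.2885, -0.1294, 0.1435, 0, 0, 0.389, 0.3, -0.2885, -0.1294, 0.1435, 0, 0, 0.389, 0.3]}}

```text
t: 30.05
tool_pos: [0.5102, -0.1674, 0.0113]
orientation: [2.552, 1.832, 0.0]
force: [-1.2, 0.2, 3.9]
opening: 0.0578
gripper_force: 1.9
```

Request:
{"name": "move_arm", "arguments": {"deltas": [0, 0, -0.001, 0, 0, 0, 0.3, 0, 0, -0.001, 0, 0, 0, 0.3, 0, 0, -0.001, 0, 0, 0, 0.3, 0, 0, -0.001, 0, 0, 0, 0.3]}}

```text
t: 30.55
tool_pos: [0.5102, -0.1676, 0.012]
orientation: [2.552, 1.831, 0.001]
force: [0.7, 1.4, 2.2]
opening: 0.0458
gripper_force: 50.0
```

Request:
{"name": "move_arm", "arguments": {"deltas": [0, 0, -0.05, 0, 0, 0, 0.3, 0, 0, -0.1, 0, 0, 0, 0.3, 0.047, -0.018, -0.11, 0, 0, -0.1, 0.3, 0.094, -0.035, -0.11, 0, 0, -0.2, 0.3, 0.141, -0.053, -0.11, 0, 0, -0.3, 0.3, 0.188, -0.07, -0.11, 0, 0, -0.389, 0.3, 0.235, -0.088, -0.11, 0, 0, -0.389, 0.3, 0.2814, -0.105, -0.11, 0, 0, -0.389, 0.3, 0.2814, -0.105, -0.09, 0, 0, -0.389, 0.3, 0.2814, -0.105, -0.09, 0, 0, -0.389, 0.3]}}

```text
t: 31.8
tool_pos: [0.498, 0.1328, 0.0991]
orientation: [-2.147, -2.289, 0.008]
force: [0.4, -0.9, -4.1]
opening: 0.0453
gripper_force: 50.0
```

Request:
{"name": "move_arm", "arguments": {"deltas": [0, 0, 0.04, 0, 0, 0, 0.3, 0, 0, 0.065, 0, 0, 0, 0.3, 0, 0, 0.078, 0, 0, 0, 0.3, 0, 0, 0.0815, 0, 0, 0, 0.3, 0, 0, 0.0815, 0, 0, 0, 0.57, 0, 0, 0.0815, 0, 0, 0, 0.57, 0, 0, 0.0815, 0, 0, 0, 0.57, 0, 0, 0.05, 0, 0, 0, 0.57, 0, 0, -0.01, 0, 0, 0, 0.57, -0.01, 0, -0.05, 0, 0, 0, 0.57]}}

```text
t: 33.05
tool_pos: [0.5023, 0.1233, 0.1553]
orientation: [2.148, 2.29, 0.005]
force: [1.0, -0.5, 0.2]
opening: 0.0529
gripper_force: 0.0
```

```bash
cat >> h.py <<'E'
def check():
    s=robot.read_state(); p=s['tool_pos']; R=Ro.from_rotvec(s['orientation']).as_matrix(); print(p,'yaw of tool y',np.rad2deg(np.arctan2(R[1,1],R[0,1])).round(2),s['q'][5])
    im,d,K,T,P,q=cloud('scene'); hs=cv2.cvtColor(im,cv2.COLOR_RGB2HSV)
    b=(hs[...,0]>12)&(hs[...,0]<32)&(hs[...,1]>110)&(d>0)
    for nm,k in(('box',b&(abs(q[...,0])<.095)&(abs(q[...,1])<.134)&(P[...,2]<.06)),('bench',b&(hs[...,2]>120)&(abs(P[...,2]-.02)<.006)&(P[...,1]<0.03)&(P[...,1]>-.36))):
        n,l,st,ce=cv2.connectedComponentsWithStats(k.astype(np.uint8))
        for i in range(1,n):
            if st[i,4]>40: print(nm,P[l==i].mean(0).round(4),'safe',q[l==i].mean(0).round(3),st[i,4],'z95',np.percentile(P[l==i][:,2],95).round(4))
E
python3 -c "
from h import *
check()"
```

```text
[0.50225631 0.12325759 0.15533144] yaw of tool y 3.65 0.0775932123553825
box [0.5059 0.1259 0.0177] safe [0.003 0.055] 264 z95 0.0234
box [0.6252 0.1285 0.0183] safe [-0.002 -0.064] 278 z95 0.023
bench [ 0.5004 -0.2688  0.018 ] safe [-0.39   0.087] 342 z95 0.0201
bench [ 0.627  -0.2771  0.0182] safe [-0.407 -0.039] 426 z95 0.0202
```

Request:
{"name": "move_arm", "arguments": {"deltas": [-0.06, 0.014, 0, 0, 0, 0, 1, -0.12, 0.028, 0, 0, 0, 0, 1, -0.18, 0.042, 0, 0, 0, 0.043, 1, -0.24, 0.057, 0.01, 0, 0, 0.043, 1, -0.3, 0.071, 0.02, 0, 0, 0.043, 1, -0.36, 0.085, 0.05, 0, 0, 0.043, 1, -0.4048, 0.0961, 0.09, 0, 0, 0.043, 1, -0.4048, 0.0961, 0.12, 0, 0, 0.043, 1, -0.4048, 0.0961, 0.12, 0, 0, 0.043, 1, -0.4048, 0.0961, 0.12, 0, 0, 0.043, 1]}}

```text
t: 34.35
tool_pos: [0.6234, -0.2749, 0.0334]
orientation: [2.198, 2.243, 0.001]
force: [0.7, -0.5, 0.4]
opening: 0.0929
gripper_force: 0.0
```

Request:
{"name": "move_arm", "arguments": {"deltas": [0, 0, 0.015, 0, 0, 0, 1, 0, 0, 0.02, 0, 0, 0, 1, 0, 0, 0.02, 0, 0, 0, 0.3, 0, 0, 0.02, 0, 0, 0, 0.3, 0, 0, 0.02, 0, 0, 0, 0.3, 0, 0, 0.02, 0, 0, 0, 0.3, 0, 0, 0.02, 0, 0, 0, 0.3, 0, 0, 0.02, 0, 0, 0, 0.3]}}

```text
t: 35.35
tool_pos: [0.6227, -0.2753, 0.0119]
orientation: [2.199, 2.243, 0.0]
force: [0.9, -0.2, -0.9]
opening: 0.0422
gripper_force: 47.6
```

Request:
{"name": "move_arm", "arguments": {"deltas": [0, 0, -0.05, 0, 0, 0, 0.3, 0, 0, -0.1, 0, 0, 0, 0.3, 0.05, 0.001, -0.11, 0, 0, -0.04, 0.3, 0.1, 0.002, -0.11, 0, 0, -0.04, 0.3, 0.15, 0.004, -0.11, 0, 0, -0.04, 0.3, 0.2, 0.005, -0.11, 0, 0, -0.04, 0.3, 0.25, 0.006, -0.11, 0, 0, -0.04, 0.3, 0.3, 0.007, -0.11, 0, 0, -0.04, 0.3, 0.335, 0.008, -0.11, 0, 0, -0.04, 0.3, 0.3474, 0.009, -0.1, 0, 0, -0.04, 0.3, 0.3474, 0.009, -0.09, 0, 0, -0.04, 0.3]}}

```text
t: 36.72
tool_pos: [0.6241, 0.0726, 0.1004]
orientation: [-2.152, -2.288, 0.002]
force: [0.1, -1.0, -4.5]
opening: 0.0418
gripper_force: 47.7
```

```bash
python3 - <<'E'
from h import *
check()
s=robot.read_state();print(s['opening'],s['gripper_force'])
im,d,K,T,P,q=cloud('wrist'); hs=cv2.cvtColor(im,cv2.COLOR_RGB2HSV)
cv2.imwrite('pics/w10.png',im[:,:,::-1])
b=((hs[...,0]>12)&(hs[...,0]<32)&(hs[...,1]>110)&(hs[...,2]>90)&(d>0)&(P[...,2]<.12)).astype(np.uint8)
n,l,st,ce=cv2.connectedComponentsWithStats(b)
for i in range(1,n):
    if st[i,4]>100: print('wrist',q[l==i].min(0).round(3),q[l==i].max(0).round(3),np.median(P[l==i][:,2]).round(4),st[i,4],ce[i])
E
```

```text
[0.62410198 0.07259243 0.10044433] yaw of tool y 3.5 -0.02661113684442395
box [0.5051 0.125  0.0175] safe [0.002 0.056] 251 z95 0.0232
box [0.6253 0.1284 0.0185] safe [-0.002 -0.064] 277 z95 0.0237
bench [ 0.5005 -0.2687  0.0178] safe [-0.39   0.087] 345 z95 0.0201
0.042253611221022426 47.6744335424155
wrist [-0.015  0.036] [0.033 0.083] 0.0248 4234 [168.20784128 130.12635805]
wrist [-0.023 -0.084] [ 0.03  -0.034] 0.0249 3603 [322.15265057 135.9367194 ]
wrist [-0.164 -0.093] [-0.027 -0.023] 0.1075 6663 [320.64850668 259.58111962]
```

Request:
{"name": "move_arm", "arguments": {"deltas": [-0.003, 0, 0.04, 0, 0, 0, 0.3, -0.003, 0, 0.065, 0, 0, 0, 0.3, -0.003, 0, 0.079, 0, 0, 0, 0.3, -0.003, 0, 0.083, 0, 0, 0, 0.3, -0.003, 0, 0.083, 0, 0, 0, 0.54, -0.003, 0, 0.083, 0, 0, 0, 0.54, -0.003, 0, 0.083, 0, 0, 0, 0.54, -0.003, 0, 0.05, 0, 0, 0, 0.54, -0.003, 0, -0.01, 0, 0, 0, 0.54, -0.01, 0, -0.05, 0, 0, 0, 0.54, -0.01, 0, -0.05, 0, 0, 0, 0.54, -0.01, 0, -0.05, 0, 0, 0, 0.54]}}

```text
t: 38.33
tool_pos: [0.6252, 0.0624, 0.1518]
orientation: [2.154, 2.287, 0.0]
force: [0.6, -0.2, 0.3]
opening: 0.05
gripper_force: 0.0
```

```bash
python3 -c "
from h import *
check()"
```

```text
[0.62520795 0.06236329 0.15175621] yaw of tool y 3.43 -0.042000857746059675
box [0.5059 0.1259 0.0178] safe [0.003 0.055] 264 z95 0.0235
box [0.6251 0.1195 0.0193] safe [-0.011 -0.063] 344 z95 0.0235
bench [ 0.5002 -0.269   0.0179] safe [-0.39   0.087] 346 z95 0.0199
```

Request:
{"name": "move_arm", "arguments": {"deltas": [-0.05, -0.023, 0, 0, 0, 0.1, 1, -0.1, -0.046, 0, 0, 0, 0.27, 1, -0.15, -0.069, 0, 0, 0, 0.45, 1, -0.2, -0.092, 0, 0, 0, 0.63, 1, -0.25, -0.115, 0.02, 0, 0, 0.81, 1, -0.3, -0.138, 0.05, 0, 0, 0.99, 1, -0.32, -0.1476, 0.08, 0, 0, 1.17, 1, -0.32, -0.1476, 0.1, 0, 0, 1.307, 1, -0.32, -0.1476, 0.118, 0, 0, 1.307, 1, -0.32, -0.1476, 0.118, 0, 0, 1.307, 1, -0.32, -0.1476, 0.118, 0, 0, 1.307, 1]}}

```text
t: 39.75
tool_pos: [0.4976, -0.2657, 0.0342]
orientation: [3.1, 0.51, 0.0]
force: [0.1, 1.0, -0.1]
opening: 0.093
gripper_force: 0.0
```

Request:
{"name": "move_arm", "arguments": {"deltas": [0, 0, 0.015, 0, 0, 0, 1, 0, 0, 0.021, 0, 0, 0, 1, 0, 0, 0.021, 0, 0, 0, 0.2, 0, 0, 0.021, 0, 0, 0, 0.2, 0, 0, 0.021, 0, 0, 0, 0.2, 0, 0, 0.021, 0, 0, 0, 0.2, 0, 0, 0.021, 0, 0, 0, 0.2, 0, 0, 0.021, 0, 0, 0, 0.2, 0, 0, 0.021, 0, 0, 0, 0.2]}}

```text
t: 40.88
tool_pos: [0.4972, -0.2661, 0.0129]
orientation: [3.1, 0.506, 0.0]
force: [0.0, -0.5, 0.4]
opening: 0.0334
gripper_force: 50.0
```

Request:
{"name": "move_arm", "arguments": {"deltas": [0, 0, -0.05, 0, 0, 0, 0.2, 0, 0, -0.1, 0, 0, 0, 0.2, 0.016, -0.044, -0.11, 0, 0, -0.15, 0.2, 0.032, -0.088, -0.11, 0, 0, -0.3, 0.2, 0.048, -0.132, -0.11, 0, 0, -0.47, 0.2, 0.064, -0.176, -0.11, 0, 0, -0.64, 0.2, 0.08, -0.22, -0.11, 0, 0, -0.81, 0.2, 0.096, -0.264, -0.11, 0, 0, -0.98, 0.2, 0.1095, -0.3086, -0.11, 0, 0, -1.15, 0.2, 0.1095, -0.3086, -0.11, 0, 0, -1.307, 0.2, 0.1095, -0.3086, -0.09, 0, 0, -1.307, 0.2, 0.1095, -0.3086, -0.09, 0, 0, -1.307, 0.2]}}

```text
t: 42.38
tool_pos: [0.5008, 0.0616, 0.1007]
orientation: [-2.152, -2.285, 0.005]
force: [-0.0, 0.9, -3.4]
opening: 0.0336
gripper_force: 50.0
```

```bash
python3 - <<'E'
from h import *
check()
s=robot.read_state();print(s['opening'],s['gripper_force'])
im,d,K,T,P,q=cloud('wrist'); hs=cv2.cvtColor(im,cv2.COLOR_RGB2HSV)
b=((hs[...,0]>12)&(hs[...,0]<32)&(hs[...,1]>110)&(hs[...,2]>90)&(d>0)&(P[...,2]<.12)&(P[...,2]>.005)&(abs(q[...,0])<.096)).astype(np.uint8)
n,l,st,ce=cv2.connectedComponentsWithStats(b)
for i in range(1,n):
    if st[i,4]>100: print('wrist',q[l==i].min(0).round(3),q[l==i].max(0).round(3),np.median(P[l==i][:,2]).round(4),st[i,4],ce[i])
E
```

```text
[0.50076532 0.06157896 0.10073305] yaw of tool y 3.44 -0.039282044971966565
box [0.5059 0.126  0.0178] safe [0.003 0.055] 263 z95 0.0232
box [0.6251 0.1195 0.0193] safe [-0.011 -0.063] 344 z95 0.0234
0.0334559160741193 49.998748898506165
wrist [-0.012  0.035] [0.033 0.082] 0.0249 3661 [325.65146135 126.31494127]
wrist [-0.02  -0.095] [ 0.03  -0.033] 0.0247 4050 [477.97901235 131.42814815]
wrist [-0.096 -0.094] [-0.031 -0.037] 0.0247 3464 [466.45381062 212.17551963]
wrist [-0.088  0.036] [-0.027  0.081] 0.1097 6488 [320.80394575 254.47672626]
```

Request:
{"name": "move_arm", "arguments": {"deltas": [0, 0, 0.04, 0, 0, 0, 0.2, 0, 0, 0.065, 0, 0, 0, 0.2, 0, 0, 0.079, 0, 0, 0, 0.2, 0, 0, 0.083, 0, 0, 0, 0.2, 0, 0, 0.083, 0, 0, 0, 0.46, 0, 0, 0.083, 0, 0, 0, 0.46, 0, 0, 0.083, 0, 0, 0, 0.46, 0, 0, 0.05, 0, 0, 0, 0.46, 0, 0, -0.01, 0, 0, 0, 0.46, 0, 0.03, -0.06, 0, 0, 0, 0.46, 0, 0.06, -0.1, 0, 0, 0, 0.46, 0, 0.06, -0.1, 0, 0, 0, 0.46]}}

```text
t: 43.98
tool_pos: [0.5666, 0.0651, 0.2081]
orientation: [2.15, 2.282, 0.01]
force: [1.0, 0.3, -1.2]
opening: 0.0428
gripper_force: 0.0
```

```bash
python3 - <<'E'
from h import *
check()
im,d,K,T,P,q=cloud('wrist'); hs=cv2.cvtColor(im,cv2.COLOR_RGB2HSV); cv2.imwrite('pics/w11.png',im[:,:,::-1])
b=((hs[...,0]>12)&(hs[...,0]<32)&(hs[...,1]>110)&(hs[...,2]>90)&(d>0)&(P[...,2]<.12)&(P[...,2]>.005)&(abs(q[...,0])<.1)).astype(np.uint8)
n,l,st,ce=cv2.connectedComponentsWithStats(b)
for i in range(1,n):
    if st[i,4]>100:
        z=P[l==i][:,2]; print('wrist',q[l==i].min(0).round(3),q[l==i].max(0).round(3),np.percentile(z,[20,50,95]).round(4),st[i,4],ce[i])
E
```

```text
[0.56664756 0.06511753 0.20814482] yaw of tool y 3.42 -0.03520617702839332
box [0.5061 0.1139 0.0186] safe [-0.009  0.056] 352 z95 0.0236
box [0.6251 0.1196 0.0192] safe [-0.011 -0.063] 344 z95 0.0234
wrist [-0.012  0.037] [0.033 0.082] [0.0241 0.0248 0.0263] 1832 [266.28930131 121.8569869 ]
wrist [-0.019 -0.084] [ 0.031 -0.034] [0.0242 0.0249 0.0263] 1753 [374.04449515 125.77524244]
wrist [-0.097  0.046] [-0.028  0.081] [0.024  0.0248 0.0263] 1708 [267.91100703 184.68618267]
wrist [-0.097 -0.081] [-0.031 -0.037] [0.0241 0.0248 0.0264] 1589 [371.45437382 184.67778477]
```

View pics/w11.png

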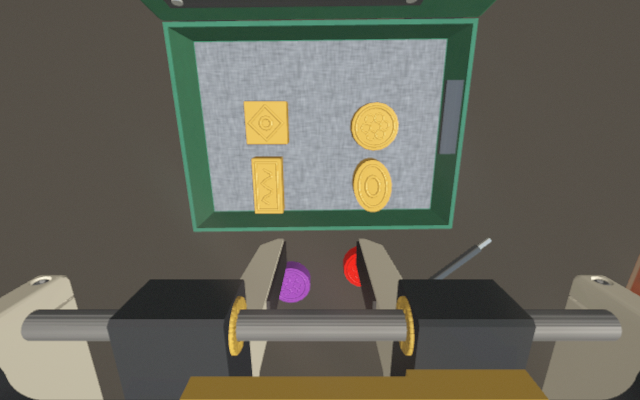

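All four dies lie flat and apart in the box: square (266,122), round (374,126), bar (268,185), oval (371,185). Next I go over behind the lid to push it shut.

Request:
{"name": "move_arm", "arguments": {"deltas": [0, 0, -0.06, 0, 0, 0, 0, 0, 0, -0.12, 0, 0, 0, 0, 0.04, 0, -0.14, 0, 0, 0, 0, 0.1, -0.001, -0.14, 0, 0, 0, 0, 0.16, -0.002, -0.14, 0, 0, 0, 0, 0.22, -0.003, -0.14, 0, 0, 0, 0, 0.28, -0.0035, -0.14, 0, 0, 0, 0, 0.302, -0.0035, -0.14, 0, 0, 0, 0, 0.302, -0.0035, -0.12, 0, 0, 0, 0, 0.302, -0.0035, -0.12, 0, 0, 0, 0, 0.302, -0.0035, -0.12, 0, 0, 0, 0]}}

```text
t: 45.45
tool_pos: [0.5411, 0.3653, 0.3227]
orientation: [-2.155, -2.286, 0.002]
force: [-0.5, -0.2, 0.5]
opening: 0.0004
gripper_force: 0.0
```

Request:
{"name": "move_arm", "arguments": {"deltas": [0, 0, 0.05, 0, 0, 0, 0, 0, 0, 0.1, 0, 0, 0, 0, -0.02, 0, 0.1, 0, 0, 0, 0, -0.045, 0, 0.1, 0, 0, 0, 0, -0.07, 0, 0.1, 0, 0, 0, 0, -0.095, 0, 0.1, 0, 0, 0, 0, -0.12, 0, 0.1, 0, 0, 0, 0, -0.145, 0, 0.1, 0, 0, 0, 0, -0.17, 0, 0.1, 0, 0, 0, 0, -0.195, 0, 0.1, 0, 0, 0, 0, -0.215, 0, 0.1, 0, 0, 0, 0, -0.23, 0, 0.1, 0, 0, 0, 0]}}

```text
t: 46.95
tool_pos: [0.5556, 0.1357, 0.2255]
orientation: [2.154, 2.285, 0.005]
force: [-1.2, 6.1, -5.0]
opening: 0.0006
gripper_force: 3.3
```

```bash
python3 - <<'E'
from h import *
s=robot.read_state(); p=s['tool_pos']; print(p,((p[:2]-O)@np.stack([EX,EY],1)),s['force'])
for c in('scene','side'):
    im,d,K,T,P,q=cloud(c); cv2.imwrite('pics/c_%s.png'%c,im[:,:,::-1])
    hs=cv2.cvtColor(im,cv2.COLOR_RGB2HSV); g=(hs[...,0]>60)&(hs[...,0]<95)&(hs[...,1]>80)
    k=g&(d>0)&(P[...,2]>.1)&(P[...,2]<.3)&(abs(q[...,1])<.13)&(abs(q[...,0]-.03)<.2)
    f=np.percentile(q[k][:,0],[2,6]); print(c,k.sum(),'front edge x',f[0],'z',np.median(P[k][q[k][:,0]<f[1]][:,2]),np.percentile(P[k][:,2],98))
E
```

```text
[0.55562122 0.13568574 0.22550773] [0.009527  0.0047482] [-1.18686724  6.07160554 -5.02030208]
scene 1215 front edge x -0.05763666415564189 z 0.18681960155564603 0.20633702990878755
side 577 front edge x -0.0566914769875504 z 0.19057477249519195 0.20437640242801464
```

Request:
{"name": "move_arm", "arguments": {"deltas": [0.005, 0, -0.04, 0, 0, 0, 0, 0, 0, -0.08, 0, 0, 0, 0.26, -0.0125, 0.005, -0.08, 0, 0, -0.17, 0.26, -0.0125, 0.005, -0.08, 0, 0, -0.5, 0.26, -0.0125, 0.005, -0.08, 0, 0, -1.575, 0.26, -0.0125, 0.005, -0.08, 0, 0, -1.575, 0.26, -0.0125, 0.005, -0.08, 0, 0, -1.575, 0.26, -0.0125, 0.005, -0.08, 0, 0, -1.575, 0.26, -0.0125, 0.005, -0.08, 0, 0, -1.575, 0.26, -0.0125, 0.005, -0.08, 0, 0, -1.575, 0.26, -0.0125, 0.005, -0.08, 0, 0, -1.575, 0.26, -0.0125, 0.005, -0.08, 0, 0, -1.575, 0.26]}}

```text
t: 48.55
tool_pos: [0.5612, 0.124, 0.3049]
orientation: [-0.098, 3.137, -0.001]
force: [-0.3, 0.3, -0.4]
opening: 0.0242
gripper_force: 0.0
```

```bash
python3 - <<'E'
from h import *
s=robot.read_state(); p=s['tool_pos']; print(p,((p[:2]-O)@np.stack([EX,EY],1)),s['q'],s['opening'])
im,d,K,T,P,q=cloud('wrist'); cv2.imwrite('pics/w12.png',im[:,:,::-1])
k=(d>0)&(abs(P[...,2]-.23)<.008)&(abs(q[...,0])<.03)&(abs(q[...,1])<.06); print('bar',k.sum(),q[k].mean(0) if k.any() else 0,P[k].mean(0) if k.any() else 0)
im,d,K,T,P,q=cloud('scene')
k=(d>0)&(abs(P[...,2]-.23)<.01)&(abs(q[...,0])<.03)&(abs(q[...,1])<.06); print('bar',k.sum(),q[k].mean(0) if k.any() else 0,P[k].mean(0) if k.any() else 0)
E
```

```text
[0.56117874 0.1240452  0.30486245] [-2.46126506e-03 -1.30772589e-05] [ 1.28728775e-01  4.01628967e-02  1.44776994e+00 -6.06832423e-04
  1.65082251e+00 -1.50488133e+00] 0.024189627250266004
bar 1726 [-0.0071438  0.0048668] [0.55662515 0.11904478 0.23021998]
bar 193 [-0.00960059 -0.00449588] [0.56613198 0.11722385 0.22538249]
```

Request:
{"name": "move_arm", "arguments": {"deltas": [0, -0.0035, 0.04, 0, 0, 0, 0.26, 0, -0.0035, 0.07, 0, 0, 0, 0.26, 0, -0.0035, 0.0865, 0, 0, 0, 0.26, 0, -0.0035, 0.0865, 0, 0, 0, 0, 0, -0.0035, 0.0865, 0, 0, 0, 0, 0, -0.0035, 0.0865, 0, 0, 0, 0, 0, -0.0035, 0.0865, 0, 0, 0, 0], "squeeze": 40}}

```text
t: 49.52
tool_pos: [0.5614, 0.1206, 0.2178]
orientation: [-0.1, 3.138, -0.001]
force: [-2.3, -4.1, 5.0]
opening: 0.0087
gripper_force: 40.0
```

Request:
{"name": "move_arm", "arguments": {"deltas": [0, -0.014, 0.0098, 0, 0, 0, 0, 0, -0.027, 0.0208, 0, 0, 0, 0, 0, -0.0391, 0.033, 0, 0, 0, 0, 0, -0.05, 0.0461, 0, 0, 0, 0, 0, -0.0599, 0.0602, 0, 0, 0, 0, 0, -0.0684, 0.075, 0, 0, 0, 0, 0, -0.0742, 0.0874, 0, 0, 0, 0, 0, -0.0785, 0.099, 0, 0, 0, 0, 0, -0.079, 0.1015, 0, 0, 0, 0, 0, -0.079, 0.1015, 0, 0, 0, 0]}}

```text
t: 50.78
tool_pos: [0.5669, 0.0408, 0.1146]
orientation: [-0.1, 3.138, -0.003]
force: [5.1, -7.7, -0.6]
opening: 0.0086
gripper_force: 40.1
```

Request:
{"name": "move_arm", "arguments": {"deltas": [0, 0, 0, 0, 0, 0, 0.4, 0, 0, 0, 0, 0, 0, 0.4, 0, 0, -0.05, 0, 0, 0, 0.5, -0.02, 0.03, -0.065, 0, 0, 0.1, 0.6, -0.05, 0.07, -0.065, 0, 0, 0.25, 0.6, -0.077, 0.1, -0.065, 0, 0, 0.45, 0.6, -0.077, 0.1, -0.065, 0, 0, 1.575, 0.6, -0.077, 0.1, -0.065, 0, 0, 1.575, 0.6, -0.077, 0.1, -0.065, 0, 0, 1.575, 0.6, -0.077, 0.1, -0.065, 0, 0, 1.575, 0.6, -0.077, 0.1, -0.065, 0, 0, 1.575, 0.6, -0.077, 0.1, -0.065, 0, 0, 1.575, 0.6]}}

```text
t: 52.28
tool_pos: [0.6358, 0.1474, 0.1791]
orientation: [-2.145, -2.293, 0.001]
force: [-0.8, 0.5, 0.7]
opening: 0.056
gripper_force: 0.0
```

Request:
{"name": "move_arm", "arguments": {"deltas": [0, 0, 0, 0, 0, 0, 0.6, 0, 0, 0, 0, 0, 0, 0.6]}}

```text
t: 52.52
tool_pos: [0.6361, 0.1471, 0.1795]
orientation: [-2.134, -2.305, 0.001]
force: [0.8, -0.7, 0.8]
opening: 0.0562
gripper_force: 0.0
```

```bash
python3 - <<'E'
from h import *
s=robot.read_state(); p=s['tool_pos']; R=Ro.from_rotvec(s['orientation']).as_matrix(); print(p,((p[:2]-O)@np.stack([EX,EY],1)),s['q'],np.rad2deg(np.arctan2(R[1,1],R[0,1])))
im,d,K,T,P,q=cloud('wrist'); cv2.imwrite('pics/w13.png',im[:,:,::-1])
k=(d>0)&(abs(P[...,2]-.122)<.004)&(abs(q[...,0]-.015)<.03)&(abs(q[...,1]+.085)<.04); print('bolt',k.sum(),cv2.minEnclosingCircle(q[k].astype(np.float32)) if k.any() else 0)
for c in('scene','wrist'):
    if c=='scene': im,d,K,T,P,q=cloud(c)
    hs=cv2.cvtColor(im,cv2.COLOR_RGB2HSV); g=(hs[...,0]>60)&(hs[...,0]<95)&(hs[...,1]>80)
    k=g&(d>0)&(P[...,2]>.08)&(P[...,2]<.13)&(abs(q[...,1])<.13)&(abs(q[...,0])<.095)
    print(c,k.sum(),'lid slope',np.polyfit(q[k][:,0],P[k][:,2],1))
E
```

```text
[0.63610092 0.14709074 0.17950438] [ 0.01548833 -0.0763167 ] [1.48626484e-01 2.98254076e-01 1.38800176e+00 2.07022223e-04
 1.45591064e+00 7.17444767e-02] 4.403654184321663
bolt 507 ((0.014959298074245453, -0.07734789699316025), 0.010016831569373608)
scene 2853 lid slope [-0.00325057  0.08829873]
wrist 2853 lid slope [-0.00325057  0.08829873]
```

Request:
{"name": "move_arm", "arguments": {"deltas": [0, 0.001, 0.04, 0, 0, 0, 0.6, 0, 0.001, 0.0725, 0, 0, 0, 0.6, 0, 0.001, 0.0725, 0, 0, 0, 0.15, 0, 0.001, 0.0725, 0, 0, 0, 0.15, 0, 0.001, 0.0725, 0, 0, 0, 0.15, 0, 0.001, 0.0725, 0, 0, 0, 0.15, 0, 0.005, 0.0725, 0, 0, 0, 0.15, 0, 0.009, 0.0725, 0, 0, 0, 0.15, 0, 0.013, 0.0725, 0, 0, 0, 0.15, 0, 0.017, 0.0725, 0, 0, 0, 0.15, 0, 0.02, 0.0725, 0, 0, 0, 0.15, 0, 0.02, 0.0725, 0, 0, 0, 0.15], "squeeze": 20}}

```text
t: 54.12
tool_pos: [0.6556, 0.1483, 0.1082]
orientation: [-2.139, -2.3, 0.002]
force: [-9.4, -0.9, 10.0]
opening: 0.0193
gripper_force: 20.0
```

Request:
{"name": "move_arm", "arguments": {"deltas": [0, 0, 0, 0, 0, 0, 0.6, 0, 0, 0, 0, 0, 0, 0.6, 0, 0, -0.05, 0, 0, 0, 0.8, 0, -0.03, -0.07, 0, 0, 0, 0.9, -0.0008, -0.09, -0.07, 0, 0, 0, 0.9, -0.0008, -0.15, -0.07, 0, 0, 0, 0.9, -0.0008, -0.15, -0.07, 0, 0, 0, 0.9, -0.0008, -0.15, -0.07, 0, 0, 0, 0.9]}}

```text
t: 55.12
tool_pos: [0.5076, 0.1368, 0.1782]
orientation: [2.139, 2.299, 0.003]
force: [0.8, -0.6, 0.6]
opening: 0.0836
gripper_force: 0.0
```

```bash
python3 - <<'E'
from h import *
s=robot.read_state(); p=s['tool_pos']; print(p,s['q'])
im,d,K,T,P,q=cloud('wrist')
k=(d>0)&(abs(P[...,2]-.122)<.004)&(abs(q[...,0]-.015)<.03)&(abs(q[...,1]+.085)<.04); print('bolt',k.sum(),cv2.minEnclosingCircle(q[k].astype(np.float32)) if k.any() else 0)
im,d,K,T,P,q=cloud('scene')
k=(d>0)&(abs(P[...,2]-.12)<.005)&(abs(q[...,0]-.015)<.03)&(abs(q[...,1]+.085)<.04); print('bolt',k.sum(),q[k].mean(0))
E
```

```text
[0.50757752 0.13683326 0.17815689] [ 1.65815469e-01 -4.33864087e-02  1.76164155e+00 -6.23444914e-05
  1.42097422e+00  9.34199131e-02]
bolt 571 ((0.014492294751107693, -0.09470154345035553), 0.010211840271949768)
bolt 42 [ 0.01216681 -0.09723345]
```

Bolt home. Now I grip the dial and spin it away.

Request:
{"name": "move_arm", "arguments": {"deltas": [0, -0.002, 0.04, 0, 0, 0, 0.9, 0, -0.002, 0.065, 0, 0, 0, 0.9, 0, -0.002, 0.065, 0, 0, 0, 0.3, 0, -0.002, 0.065, 0, 0, 0, 0.3, 0, -0.002, 0.065, 0, 0, 0, 0.3, 0, -0.002, 0.065, 0, 0, 0, 0.3, 0, -0.002, 0.065, 0, 0, 0, 0.3], "squeeze": 25}}

```text
t: 56.1
tool_pos: [0.505, 0.1366, 0.1127]
orientation: [2.139, 2.3, 0.001]
force: [4.2, -0.2, 3.5]
opening: 0.0384
gripper_force: 2.8
```

Request:
{"name": "move_arm", "arguments": {"deltas": [0, 0, 0, 0, 0, 0.17, 0.3, 0, 0, 0, 0, 0, 0.34, 0.3, 0, 0, 0, 0, 0, 0.51, 0.3, 0, 0, 0, 0, 0, 0.68, 0.3, 0, 0, 0, 0, 0, 0.85, 0.3, 0, 0, 0, 0, 0, 1.02, 0.3, 0, 0, 0, 0, 0, 1.19, 0.3, 0, 0, 0, 0, 0, 1.36, 0.3, 0, 0, 0, 0, 0, 1.53, 0.3, 0, 0, 0, 0, 0, 1.7, 0.3, 0, 0, 0, 0, 0, 1.87, 0.3, 0, 0, 0, 0, 0, 2.02, 0.3]}}

```text
t: 57.6
tool_pos: [0.5057, 0.1368, 0.1129]
orientation: [-3.083, 0.596, -0.004]
force: [3.9, 1.3, -2.6]
opening: 0.0375
gripper_force: 25.0
```

Request:
{"name": "move_arm", "arguments": {"deltas": [0, 0, 0, 0, 0, 0.15, 0.3, 0, 0, 0, 0, 0, 0.25, 0.3, 0, 0, 0, 0, 0, 0.25, 0.8, 0, 0, 0, 0, 0, 0.25, 0.8, 0, 0, 0, 0, 0, 0.25, 0.8, 0, 0, -0.06, 0, 0, 0.25, 0.8, 0, 0, -0.12, 0, 0, 0.25, 0.8, 0, 0, -0.16, 0, 0, 0.25, 0.8, 0, 0, -0.16, 0, 0, 0.25, 0.8]}}

```text
t: 58.72
tool_pos: [0.5067, 0.1369, 0.277]
orientation: [-2.986, 0.966, -0.011]
force: [1.4, 0.5, 0.2]
opening: 0.0741
gripper_force: 0.0
```

```bash
python3 - <<'E'
from h import *
s=robot.read_state(); print(s['tool_pos'],s['q'],s['force'])
im,d,K,T=snap('wrist'); R,_,_=dial('',im,d,K,T)
im2,*_=snap('scene')
cv2.imwrite('pics/fin.png',np.hstack([cv2.resize(R,(400,400)),im2[60:460,200:600][:340] if 0 else cv2.resize(im2[80:330,230:480],(400,400))])[:,:,::-1])
E
```

```text
[0.50674712 0.13691982 0.27701037] [ 1.66204327e-01 -9.66569752e-02  1.63213509e+00 -8.98305587e-06
  1.59845564e+00  2.36299981e+00] [1.38738809 0.54936898 0.17841026]
```

View pics/fin.png

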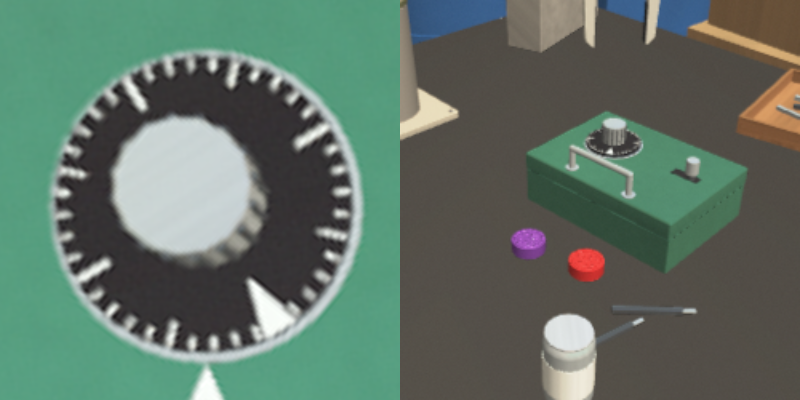

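The 0 triangle at (270,310) reads about 3, some 130° away from 18. The lid is shut and the bolt is home, so I hand the job in.

```bash
python3 -c "
from plant import robot
print(robot.close_job())"
```

```text
the job is handed in; nothing more can be done
None
```

All four brass dies lie flat in the strongbox, the lid is shut, the bolt is home and the dial stands about 130° from 18; I handed the job in at about 59 s, but the call returned no verdict.

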